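# Register a board blank in the stop jig

## Task

A board blank for a doll stand lies askew in the stop jig with a brush and a spatula left on it. First put the tools away, lying inside the trays: the brush in the tray that already holds a brush, the spatula in the tray that already holds a spatula. Then push the board along the jig plate until its long far edge is flush against the long fence and its end is flush against the short stop, without shifting the bottle or the carton.

Things in the scene. Friction and masses are not known exactly. Their poses are not given: they have to be found in the camera images.
- jig: fixed stop jig: an aluminium plate 250 x 270 x 8 mm (x, y, z) with two steel stops standing 14 mm above the plate: the long fence along its whole far (+x) side, inner face at x = +110 mm, 15 mm thick; and the short end stop along the +y side, inner face at y = +120 mm, 15 mm thick, from x = -30 mm to the fence. Origin: underside centre of the plate, z up.
- jig_corner (a point): the inside corner where the inner faces of fence and end stop meet, on the plate's top (8 mm above the table); axes as the jig: x into the fence, y into the end stop
- board: loose plain beech board blank, 110 x 170 x 18 mm (x, y, z), about 0.25 kg, too wide for the gripper; lies on the jig plate turned up to about 12 degrees to it. Origin: underside centre; +x edge (170 mm long) belongs against the fence, +y end (110 mm) against the end stop
- board_back_left (a point): point on the bottom of the board's +x long edge, 80 mm to +y of its middle
- board_back_right (a point): point on the bottom of the board's +x long edge, 80 mm to -y of its middle
- board_end (a point): point on the bottom middle of the board's +y end
- brush: loose flat brush, 150 mm long, lying flat, its handle in wood 15 mm high. Origin: middle of its length, on its underside; x runs along it towards the working end, z up. Handle 16 mm wide from x = -75 to +15 mm, then steel ferrule 26 mm wide, then black head 24 mm wide. Lies on the board, roughly along the board's long side, beside the spatula (about 60 mm apart)
- brush_grip (a point): where to grip the brush: on the handle, 15 mm behind its origin, at mid height (7.5 mm)
- spatula: loose spatula, 150 mm long, lying flat, its handle in wood 15 mm high. Origin: middle of its length, on its underside; x runs along it towards the working end, z up. Handle 18 mm wide from x = -75 to +13 mm, then a neck and a steel blade 38 mm wide. Lies on the board beside the brush
- spatula_grip (a point): where to grip the spatula: on the handle, 15 mm behind its origin, at mid height (7.5 mm)
- brush_tray: fixed grey open tray, 200 x 140 x 40 mm outside (x, y, z), walls and floor 4 mm thick, in which a second brush is fixed along the -y side (centred at y = -40 mm, 15 mm high, pointing to +x). Origin: underside centre; x along the tray. The two trays may stand either side of the jig: this is the one for the brush.
- brush_tray_free (a point): on the brush tray's inner floor (4 mm above the table), middle of the free strip beside the fixed brush: 22 mm to +y of the tray's centre
- spatula_tray: fixed grey open tray, 200 x 140 x 40 mm outside (x, y, z), walls and floor 4 mm thick, in which a second spatula is fixed along the -y side (centred at y = -40 mm, 15 mm high, pointing to +x). Origin: underside centre; x along the tray. The two trays may stand either side of the jig: this is the one for the spatula.
- spatula_tray_free (a point): on the spatula tray's inner floor (4 mm above the table), middle of the free strip beside the fixed spatula: 22 mm to +y of the tray's centre
- bottle: white bottle with blue cap, 66 mm across, 150 mm tall, standing by; origin underside centre
- carton: cardboard carton 90 x 130 x 60 mm, standing by; origin underside centre
Mind the look-alikes: they are no part of the job. Leave any green or orange look-alike of the spatula alone.

How it is judged:
By the outcome, as a careful person would: the job done as asked, in the order asked, and still so for the second after the job is handed in, with the robot touching nothing.
It also fails if it takes over 72 s, if anything falls off the work surface, if the arm or the gripper's body presses on something with over 40 N, if the wrist force passes 120 N, or if a joint passes its speed limit or range.

## Robot

A 7-joint arm with a two-finger parallel gripper is mounted at the origin on the work surface. World frame = base frame: x ahead of the robot, y to its left, z up, the work surface at z = 0. Lengths are in m, angles in rad, forces in N, time in s.
With the tool pointing down it reaches from about 0.4 to 0.85 m from the base axis. Payload 6.9 kg.
Tool frame: the origin (TCP) lies on the mounting face of the last link; the fingertips stand 173 mm ahead of it and the grasp point (between the pads) lies 155 mm ahead of it; x points along the fingers, y is the direction in which the jaws open and shut, and the axes are right-handed (so a half turn about x gives the same grasp; the last joint's range is limited). The gripper opens to 85 mm and grips with 20 to 120 N. Pads are 22 mm wide; open, the fingers measure 114 mm over their backs; the gripper's body (76 mm by 85 mm) begins 54 mm behind the grasp point. The pads swing forward as they close: fully open they stand 13 mm farther back than shut.
Start: joints at [-1.163, 0.507, -0.238, 1.5, 0.126, 1.149, -0.155], TCP at [0.186, 0.597, 0.405] pointing down, gripper open.
Joint ranges: [-3.08, 3.08], [-0.24, 2.05], [-1.43, 1.35], [0, 2.5], [-1.52, 4.66], [0.17, 1.96], [-2.89, 2.89]. Speed limits (rad/s): [2.39, 2.39, 3.14, 3.14, 3.14, 3.14, 3.14].

## Interface

Orientations are given as a rotation vector (axis times angle).
In Python, from station import monitor, optics, hand_in gives the robot as it stands.
- The arm moves only by the tool move_arm, never from a script. Its argument "targets" is one flat list of numbers, 7 for each row, row after row: the turn, a rotation vector about the world's x, y, z in degrees, then the shift along the world's x, y, z in m, then the finger opening in m, from 0 to 0.0854. A call has 1 to 5 rows; each row shifts and turns the commanded pose from where the row before left it; what a row does not reach is not made up. A row lasts 1/10 s, in which the tool goes at most 50 mm and 8.59 degrees, less where a joint would pass 70% of its speed; a pose out of reach is approached as far as the arm can. A call is refused whole if a number of a shift passes 0.05 or a number of a turn 8.59, either way. A call with a gripper value outside its range is refused whole. The fingers move at their own pace and stop on an object; "force" is the grip in N (left out, the last holds). Time passes only in rows, so rows that do not move let the fingers close. It gives the time, the measured TCP pose, the force and the opening at its end, in the units of the state.
- monitor.state(): the state, without advancing time (a new reading comes with each control period).
- optics.read_camera(name): name is "side" or "top" or "wrist"; returns a dict with "color" (384x512x3 uint8, red, green, blue), "fovy" (degrees; the focal length in pixels is half the picture's height over the tangent of half this angle, whatever the lens; pixels are square), "cx", "cy" (the principal point, pixels), "rvec" (rotation vector, rad) and "tvec" (3), from world to camera coordinates, as OpenCV has them. Camera axes: x right, y down, z forward; pixel columns grow to the right and rows downward; lengths in m; the calibration is good to about 2 mm. A picture is of the moment at which its call begins. There is no depth.
- hand_in(): hands the job in, once; it reports no verdict.
The state is a dict: "t": time; "qpos": joint angles; "qd": joint speeds; "tau": joint torques, N m; "tool_pos": TCP position; "orientation": TCP orientation; "wrist_force": force on the tool from outside, world axes, zero at the start; "moment": the same for the moment, N m; "finger_gap": finger opening in m.
Only numpy, scipy, OpenCV 4.12 (cv2) and the standard library are available. Lean on these libraries where they do the work, as an engineer would, in place of code of your own. Each camera call takes 0.05 s, during which the arm holds its last target.

## Working session

There is one attempt and no reset: what is moved stays moved. The work goes in short steps, Python scripts to look and compute and a tool call to move; the robot and the scene stay as the last step left them, time stands still between calls to the robot, and variables do not carry over. Pictures are saved under pics/ and viewed, and the job is handed in when it is done.

Besides the shell and the picture viewer there is one more tool, called as a command line: name --argument value ..., lists and objects as JSON in quotes. move_arm: Moves the arm, as the interface text tells. Its arguments: {"type":"object","properties":{"targets":{"type":"array"},"force":{"type":"number"}},"required":["targets"]}

```bash
ls -la; mkdir -p pics; python3 - <<'E'
from station import monitor, optics
import cv2
s=monitor.state()
for k,v in s.items(): print(k,v)
for n in ("side","top","wrist"):
    d=optics.read_camera(n)
    cv2.imwrite(f"pics/{n}0.png",d["color"][:,:,::-1])
    print(n,d["fovy"],d["cx"],d["cy"],d["rvec"],d["tvec"])
E
```

```text
total 12
drwxr-xr-x  3 agent agent 4096 Dec  5 18:03 .
drwxr-xr-x 23 root  root  4096 Dec  5 18:03 ..
drwxr-xr-x  2 agent agent 4096 Dec  5 18:03 pics
t 0.0
qpos [-1.16245824  0.50833394 -0.23752845  1.50112794  0.12570376  1.14891699
 -0.15479016]
qd [ 0.00084451 -0.00105015 -0.00188723  0.00125771 -0.00028958  0.00100477
 -0.00090131]
tau [-6.41717579e-04 -6.20584202e+01 -2.18662351e+00 -2.49658316e+01
  1.29011591e-02  1.17469963e-02  3.97067126e-07]
tool_pos [0.18640417 0.59635102 0.40383364]
orientation [ 0.23626418  1.55793251 -0.23907022]
wrist_force [-0.02885206  0.12207954  0.51429004]
moment [-0.03251516 -0.00068356  0.01821816]
finger_gap 0.08537468553883683
side 56.58960053661118 254.33323659833565 190.25443410722428 [ 2.09889805 -0.08275086  0.06125353] [-0.55343535  0.05348732  0.9583879 ]
top 47.085975939019974 262.71095204448466 188.26126845579745 [ 2.1517772  -2.13975974  0.13128419] [0.01443953 0.57334758 1.13522401]
wrist 64.35794240115267 256.0051933921111 191.06200535160957 [-2.34031211 -1.71958576 -0.24227506] [-0.6231019  -0.03580589  0.37875578]
```

View pics/top0.png

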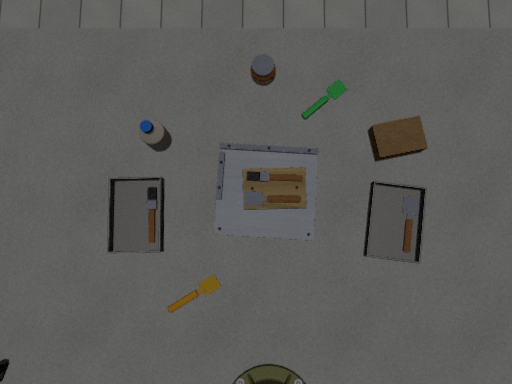

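View pics/side0.png

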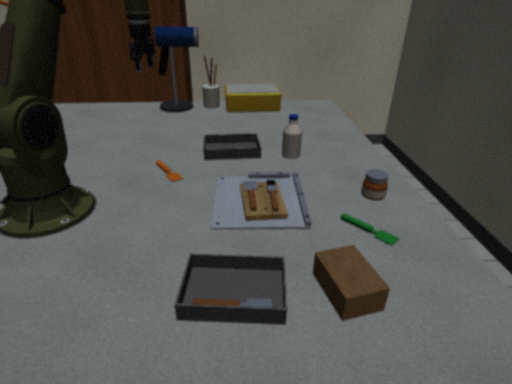

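View pics/wrist0.png

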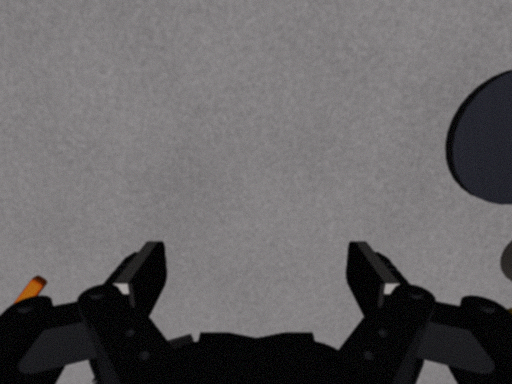

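```bash
cat > h.py <<'E'
import numpy as np, cv2
from scipy.spatial.transform import Rotation as R
from station import monitor, optics
def cam(n):
    d=optics.read_camera(n); h=d["color"].shape[0]
    f=h/2/np.tan(np.radians(d["fovy"])/2)
    d["K"]=np.array([[f,0,d["cx"]],[0,f,d["cy"]],[0,0,1]]); d["img"]=np.ascontiguousarray(d["color"][:,:,::-1])
    d["rvec"]=np.array(d["rvec"],float);d["tvec"]=np.array(d["tvec"],float)
    return d
def back(d,uv,z):
    uv=np.atleast_2d(np.array(uv,float)); Rm=cv2.Rodrigues(d["rvec"])[0]
    ray=(np.linalg.inv(d["K"])@np.c_[uv,np.ones(len(uv))].T).T@Rm
    c=-Rm.T@d["tvec"]; s=(z-c[2])/ray[:,2]
    return c+s[:,None]*ray
def proj(d,P):
    return cv2.projectPoints(np.atleast_2d(np.array(P,float)),d["rvec"],d["tvec"],d["K"],None)[0][:,0]
def crop(d,name,x0,y0,w,h,s):
    im=cv2.resize(d["img"][y0:y0+h,x0:x0+w],None,fx=s,fy=s,interpolation=cv2.INTER_CUBIC)
    im=cv2.convertScaleAbs(im,alpha=1.6,beta=0)
    st=20 if s>=4 else 50
    for x in range((x0//st+1)*st,x0+w,st): cv2.putText(im,str(x),(int((x-x0)*s),10),0,.35,(0,255,255),1);cv2.line(im,(int((x-x0)*s),12),(int((x-x0)*s),18),(0,255,255),1)
    for y in range((y0//st+1)*st,y0+h,st): cv2.putText(im,str(y),(0,int((y-y0)*s)),0,.35,(0,255,255),1);cv2.line(im,(24,int((y-y0)*s)),(30,int((y-y0)*s)),(0,255,255),1)
    cv2.imwrite(f"pics/{name}.png",im)
E
python3 - <<'E'
from h import *
d=cam("top")
import pickle; pickle.dump(d,open("top0.pkl","wb"))
Rm=cv2.Rodrigues(d["rvec"])[0]; print("campos",-Rm.T@d["tvec"], "f",d["K"][0,0])
crop(d,"jig_top",205,130,125,120,6)
crop(d,"trays_top",95,165,345,110,2.3)
w=cam("wrist"); Rw=cv2.Rodrigues(w["rvec"])[0]; s=monitor.state()
T=R.from_rotvec(s["orientation"]).as_matrix()
print("wrist cam in tool", T.T@((-Rw.T@w["tvec"])-s["tool_pos"])); print("tool axes in world\n",T.round(3)); print("cam axes in tool\n",(Rw@T).round(3))
E
```

```text
campos [0.41556068 0.00247146 1.20207018] f 440.66533377102144
wrist cam in tool [ 0.03100865 -0.00123664 -0.07041998]
tool axes in world
 [[-0.     0.298  0.954]
 [-0.001  0.954 -0.298]
 [-1.    -0.001 -0.   ]]
cam axes in tool
 [[-0.     1.     0.001]
 [-0.278 -0.001  0.961]
 [ 0.961 -0.     0.278]]
```

View pics/jig_top.png

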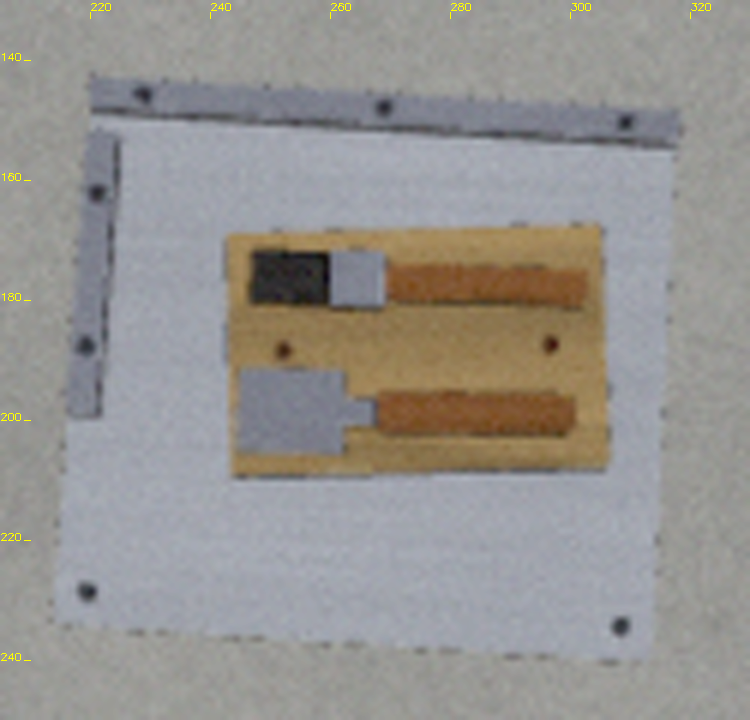

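View pics/trays_top.png

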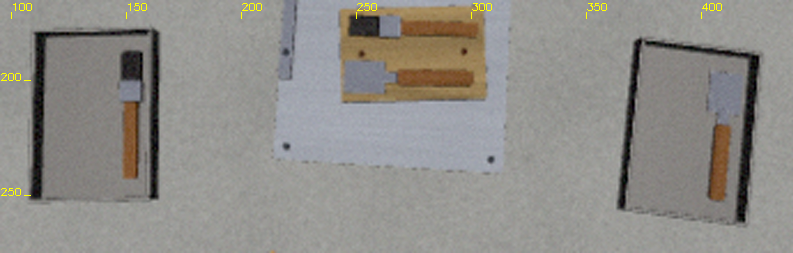

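```bash
cat >> h.py <<'E'
from scipy.optimize import least_squares
def fitpose(d,loc,uv,x0):
    """planar pose (x,y,yaw) of body with local 3D points loc (z world) seen at uv"""
    loc=np.array(loc,float);uv=np.array(uv,float)
    def P(p):
        c,s=np.cos(p[2]),np.sin(p[2]); return np.c_[p[0]+c*loc[:,0]-s*loc[:,1],p[1]+s*loc[:,0]+c*loc[:,1],loc[:,2]]
    r=least_squares(lambda p:(proj(d,P(p))-uv).ravel(),x0)
    return r.x, r.fun.reshape(-1,2)
def uvc(px,x0,y0,s):
    px=np.array(px,float); return (px+.5)/s-.5+np.array([x0,y0])
E
python3 - <<'E'
from h import *
import pickle; d=pickle.load(open("top0.pkl","rb"))
U=lambda p:uvc(p,205,130,6)
np.set_printoptions(precision=4,suppress=True)
jl=[[-.125,.135,.008],[-.125,-.135,.008],[.125,.135,.022],[.125,-.135,.022],[.11,.135,.022],[.11,-.135,.022],[-.03,.135,.022],[-.03,.12,.022]]
ju=U([(55,624),(653,662),(92,75),(681,110),(92,108),(678,145),(68,415),(100,417)])
p,r=fitpose(d,jl,ju,[.45,0,0]);print("jig",p,np.degrees(p[2]));print(r)
bl=[[.055,.085,.026],[.055,-.085,.026],[-.055,-.085,.026],[-.055,.085,.026]]
bu=U([(227,235),(602,226),(608,467),(233,475)])
q,r=fitpose(d,bl,bu,[.45,0,0]);print("board",q,np.degrees(q[2]));print(r)
# brush : z board top .026 -> top of handle .041
hb=back(d,U([(586,288),(252,277)]),.026+.010);print("brush ends",hb,np.linalg.norm(hb[1]-hb[0]))
hs=back(d,U([(576,413),(240,412)]),.026+.008);print("spat ends",hs,np.linalg.norm(hs[1]-hs[0]))
V=lambda p:uvc(p,95,165,2.3)
tl=[[.1,.07,.04],[.1,-.07,.04],[-.1,-.07,.04],[-.1,.07,.04]]
t1,r=fitpose(d,tl,V([(35,33),(153,30),(157,199),(32,198)]),[.4,.3,0]);print("brushtray",t1,np.degrees(t1[2]));print(r)
t2,r=fitpose(d,tl,V([(636,39),(759,55),(744,223),(619,208)]),[.4,-.3,0]);print("spattray",t2,np.degrees(t2[2]));print(r)
E
```

```text
jig [ 0.5698  0.0083 -0.055 ] -3.1488187558020932
[[-0.1622  0.3186]
 [ 0.1921  0.1377]
 [-0.0129  0.3   ]
 [ 0.2518  0.1032]
 [-0.4196  0.1388]
 [ 0.5072 -0.3576]
 [-0.2816 -0.3323]
 [-0.0763 -0.3341]]
board [ 0.5761 -0.013   0.0276] 1.5835729655267696
[[-0.1218 -0.2216]
 [ 0.1108 -0.1699]
 [ 0.5151  0.1451]
 [-0.5066  0.2246]]
brush ends [[ 0.603  -0.088   0.036 ]
 [ 0.6073  0.0612  0.036 ]] 0.14918387887531903
spat ends [[ 0.5471 -0.0834  0.034 ]
 [ 0.5468  0.0659  0.034 ]] 0.14927558370563218
brushtray [0.502  0.3538 0.0375] 2.148697411639356
[[ 0.0129 -1.2106]
 [ 0.7962 -1.6106]
 [-0.9204  0.2949]
 [ 0.1243  2.4018]]
spattray [ 0.4872 -0.3289 -0.1258] -7.205714149217995
[[ 0.4068 -1.1184]
 [-0.323  -1.2887]
 [-0.2473  1.5011]
 [ 0.1633  0.8057]]
```

```bash
python3 - <<'E'
from h import *
import pickle; d=pickle.load(open("top0.pkl","rb"))
crop(d,"bt",100,170,70,90,6)
crop(d,"st",358,175,75,95,6)
a=cv2.imread("pics/bt.png");b=cv2.imread("pics/st.png")
h=max(a.shape[0],b.shape[0]);c=np.zeros((h,a.shape[1]+b.shape[1]-100,3),np.uint8)
c=np.zeros((h,a.shape[1]+b.shape[1],3),np.uint8)
c[:a.shape[0],:a.shape[1]]=a;c[:b.shape[0],a.shape[1]:]=b;c=c[:590];print(c.shape)
# overlay predicted from fit
def ov(im,p,x0,y0,s,ox):
    for z,col in((.04,(0,0,255)),(0.0,(0,255,0))):
        L=np.array([[.1,.07],[.1,-.07],[-.1,-.07],[-.1,.07]]);cc,ss=np.cos(p[2]),np.sin(p[2])
        W=np.c_[p[0]+cc*L[:,0]-ss*L[:,1],p[1]+ss*L[:,0]+cc*L[:,1],np.full(4,z)]
        q=(proj(d,W)-[x0,y0]+.5)*s-.5;q[:,0]+=ox
        cv2.polylines(im,[q.round().astype(int)],True,col,1)
c2=c.copy()
ov(c2,[.502,.3538,.0375],100,170,6,0);ov(c2,[.4872,-.3289,-.1258],358,175,6,a.shape[1])
cv2.imwrite("pics/trays2.png",c[:590]);cv2.imwrite("pics/trays3.png",c2[:590])
E
```

```text
(570, 870, 3)
```

View pics/trays2.png

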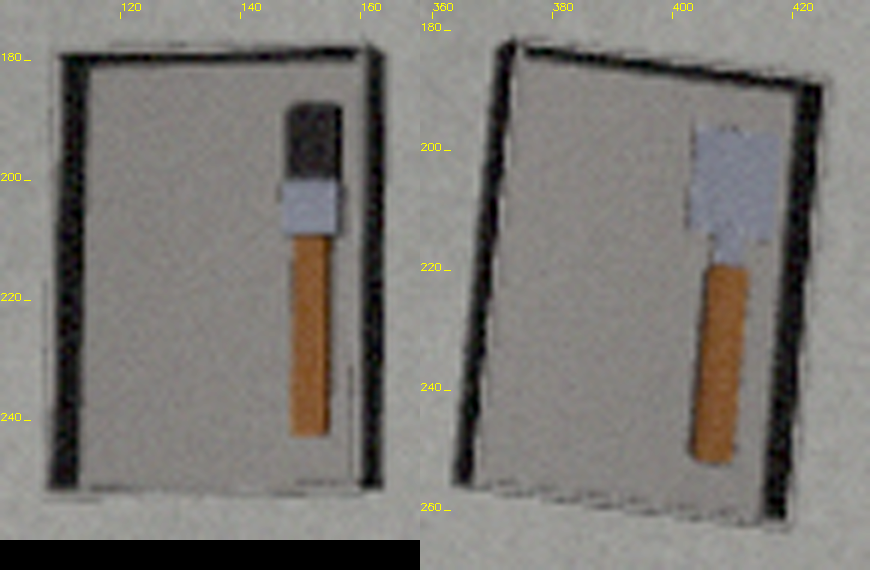

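View pics/trays3.png

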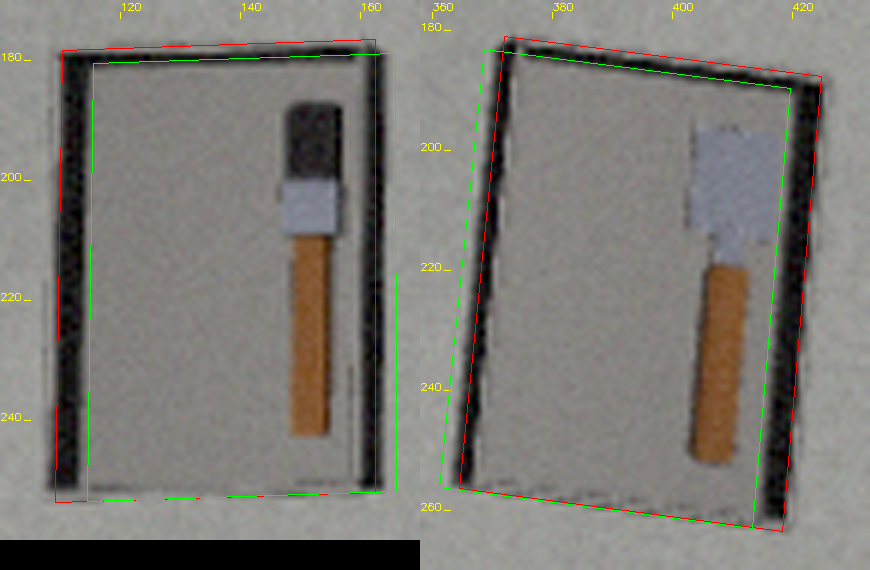

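The top view shows these candidates:

| Object | Pixel | Decision |
|---|---|---|
| Loose brush on the board (black head) | (275,177) | take it |
| Loose spatula on the board (grey blade, brown handle) | (272,199) | take it |
| Fixed brush in the left tray | (152,215) | marks the brush tray |
| Fixed spatula in the right tray | (409,222) | marks the spatula tray |
| Green look-alike spatula | (325,100) | leave alone |
| Orange look-alike spatula | (195,293) | leave alone |

The two loose tools on the board match the description: both fits give about 149 mm length and about 58 mm spacing. I'm moving above the board for a closer look.

move_arm --targets '[0,0,-4.95,0.0263,-0.0411,0,0.045,0,0,-4.95,0.0263,-0.0411,0,0.045,0,0,-4.95,0.0263,-0.0411,0,0.045,0,0,-4.95,0.0263,-0.0411,0,0.045,0,0,-4.95,0.0263,-0.0411,0,0.045]' --force 40

```text
t: 0.75
tool_pos: [0.3186, 0.3892, 0.4048]
orientation: [0.578, 1.492, -0.577]
wrist_force: [0.3, -0.2, 0.3]
finger_gap: 0.0454
```

move_arm --targets '[0,0,-4.95,0.0263,-0.0411,0,0.045,0,0,-4.95,0.0263,-0.0411,0,0.045,0,0,-4.95,0.0263,-0.0411,0,0.045,0,0,-4.95,0.0263,-0.0411,0,0.045,0,0,-4.95,0.0263,-0.0411,0,0.045]'

```text
t: 1.25
tool_pos: [0.45, 0.1837, 0.405]
orientation: [0.91, 1.372, -0.909]
wrist_force: [1.0, 0.7, 0.9]
finger_gap: 0.0453
```

move_arm --targets '[0,0,-4.95,0.0263,-0.0411,0,0.045,0,0,-4.95,0.0263,-0.0411,0,0.045,0,0,-4.95,0.0263,-0.0411,0,0.045,0,0,-4.95,0.0263,-0.0411,0,0.045,0,0,-4.95,0.0263,-0.0411,0,0.045]'

```text
t: 1.75
tool_pos: [0.5816, -0.0217, 0.4048]
orientation: [1.232, 1.194, -1.232]
wrist_force: [1.0, 0.8, 0.5]
finger_gap: 0.0449
```

```bash
python3 - <<'E'
from h import *
import pickle
s=monitor.state(); w=cam("wrist"); pickle.dump((s,w),open("w1.pkl","wb"))
print(np.round(s["qpos"],3),np.round(s["tool_pos"],4)); T=R.from_rotvec(s["orientation"]).as_matrix();print(T.round(3), np.degrees(np.arctan2(T[1,1],T[0,1])))
im=cv2.resize(w["img"],None,fx=1.5,fy=1.5,interpolation=cv2.INTER_CUBIC);cv2.imwrite("pics/w1.png",cv2.convertScaleAbs(im,alpha=1.5))
E
```

```text
[-0.168  0.445  0.251  1.622 -0.121  1.089  0.084] [ 0.5816 -0.0217  0.4048]
[[ 0.     1.    -0.031]
 [ 0.    -0.031 -1.   ]
 [-1.     0.    -0.   ]] -1.7816028576900325
```

View pics/w1.png

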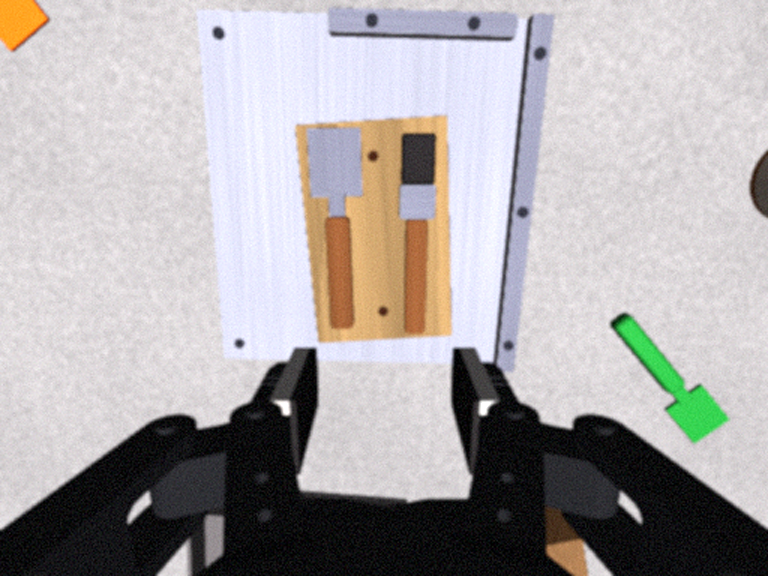

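```bash
python3 - <<'E'
from h import *
import pickle
s,w=pickle.load(open("w1.pkl","rb"))
crop(w,"w1a",125,0,250,250,3); 
im=cv2.imread("pics/w1a.png");cv2.imwrite("pics/w1a1.png",im[:600])
crop(w,"w1b",190,70,120,165,5);im=cv2.imread("pics/w1b.png");cv2.imwrite("pics/w1b1.png",im[:600]);cv2.imwrite("pics/w1b2.png",im[400:])
E
```

```text
(no output)
```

View pics/w1a1.png

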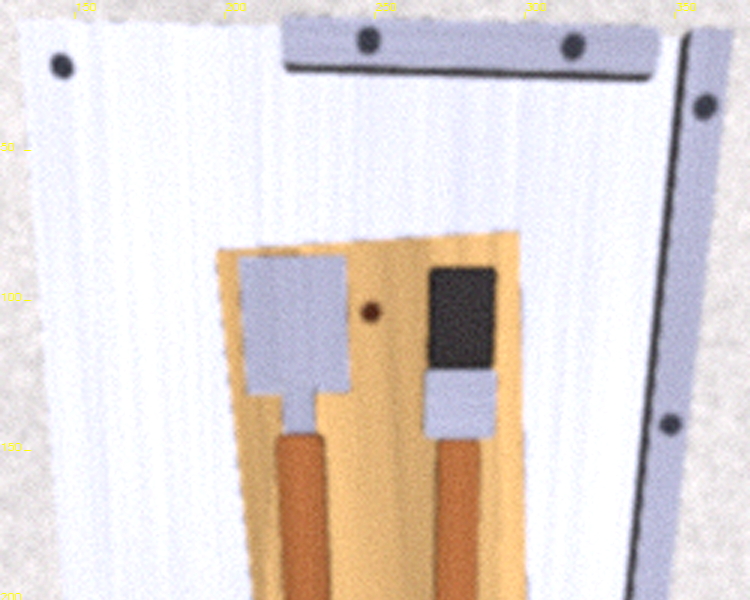

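View pics/w1b1.png

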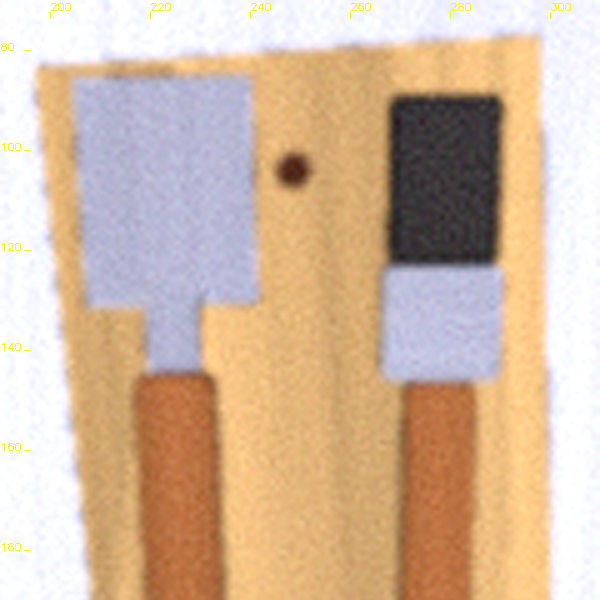

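View pics/w1b2.png

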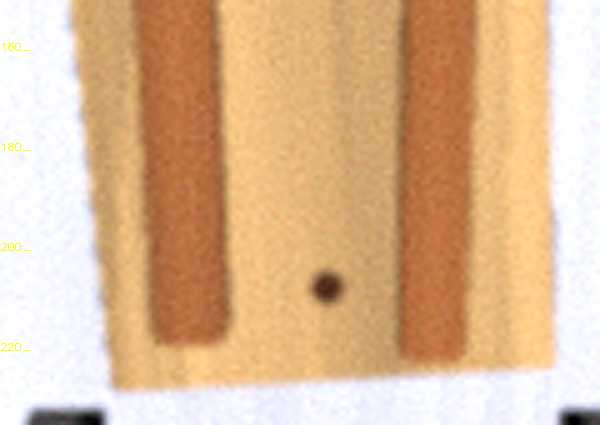

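```bash
python3 - <<'E'
from h import *
import pickle
np.set_printoptions(precision=4,suppress=True)
s,w=pickle.load(open("w1.pkl","rb"))
U=lambda p:uvc(p,190,70,5); A=lambda p:uvc(p,125,0,3)
bl=[[-.055,.085,.026],[.055,.085,.026],[.055,-.085,.026],[-.055,-.085,.026]]
q,r=fitpose(w,bl,U([(37,68),(540,40),(555,765),(112,790)]),[.57,0,0]);print("board",q,np.degrees(q[2]));print(r)
jl=[[-.125,.135,.008],[-.03,.135,.022],[-.03,.12,.022],[.11,.135,.022]]
ju=A([(20,17),(283,15),(283,66),(685,28)])
p,r=fitpose(w,jl,ju,[.57,0,0]);print("jig",p,np.degrees(p[2]));print(r)
b=back(w,U([(432,760),(439,381)]),.041);print("brush handle",b,np.linalg.norm(b[1]-b[0]))
a=b[1]-b[0];a/=np.linalg.norm(a);print("axis deg",np.degrees(np.arctan2(a[1],a[0])),"grip",b[0]+.060*a)
b=back(w,U([(190,745),(175,376)]),.041);print("spat handle",b,np.linalg.norm(b[1]-b[0]))
a=b[1]-b[0];a/=np.linalg.norm(a);print("axis deg",np.degrees(np.arctan2(a[1],a[0])),"grip",b[0]+.060*a)
d=pickle.load(open("top0.pkl","rb"))
print("bottle base/top", back(d,[(152,140)],0), back(d,[(147,127)],.15)); print("carton",back(d,[(370,130),(420,118),(426,150),(377,160)],.06))
E
```

```text
board [ 0.5771 -0.0128  0.0254] 1.4549987696608302
[[-0.8337 -0.5747]
 [ 0.823  -1.207 ]
 [ 0.4241  1.3513]
 [-0.4188  1.1149]]
jig [ 0.5699  0.0086 -0.0621] -3.5598870104336306
[[-0.9246  0.4086]
 [-0.6421  0.056 ]
 [-0.5841 -0.5575]
 [ 2.115   0.3923]]
brush handle [[ 0.6028 -0.0863  0.041 ]
 [ 0.6056  0.0022  0.041 ]] 0.0884794124544854
axis deg 88.2271679123506 grip [ 0.6047 -0.0263  0.041 ]
spat handle [[ 0.5465 -0.0807  0.041 ]
 [ 0.5482  0.0051  0.041 ]] 0.08582215073753043
axis deg 88.87145602411724 grip [ 0.5477 -0.0207  0.041 ]
bottle base/top [[0.7136 0.3294 0.    ]] [[0.7091 0.3023 0.15  ]]
carton [[ 0.7279 -0.2665  0.06  ]
 [ 0.7611 -0.4001  0.06  ]
 [ 0.6742 -0.4122  0.06  ]
 [ 0.6468 -0.2828  0.06  ]]
```

move_arm --targets '[0,0,0,0.0115,-0.0025,-0.0475,0.045,0,0,0,0.0115,-0.0025,-0.0475,0.045,0,0,0,0,0,-0.0475,0.045,0,0,0,0,0,-0.04,0.045,0,0,0,0,0,0,0.045]'

```text
t: 2.3
tool_pos: [0.6017, -0.0243, 0.2169]
orientation: [1.225, 1.204, -1.237]
wrist_force: [0.0, 0.4, -0.2]
finger_gap: 0.0446
```

```bash
python3 - <<'E'
from h import *
w=cam("wrist"); s=monitor.state(); print(np.round(s["tool_pos"],4),np.round(s["wrist_force"],1))
im=cv2.resize(w["img"],None,fx=1.5,fy=1.5,interpolation=cv2.INTER_CUBIC);cv2.imwrite("pics/w2.png",cv2.convertScaleAbs(im,alpha=1.5))
d=cam("side");crop(d,"s2",205,150,130,100,6)
print(proj(w,[[.6047,-.027,.0335],[.6047,-.027,.026]]))
E
```

```text
[ 0.603  -0.0246  0.2202] [0.4 0.9 0.4]
[[265.52492212 240.37774933]
 [265.27024466 234.67645809]]
```

View pics/w2.png

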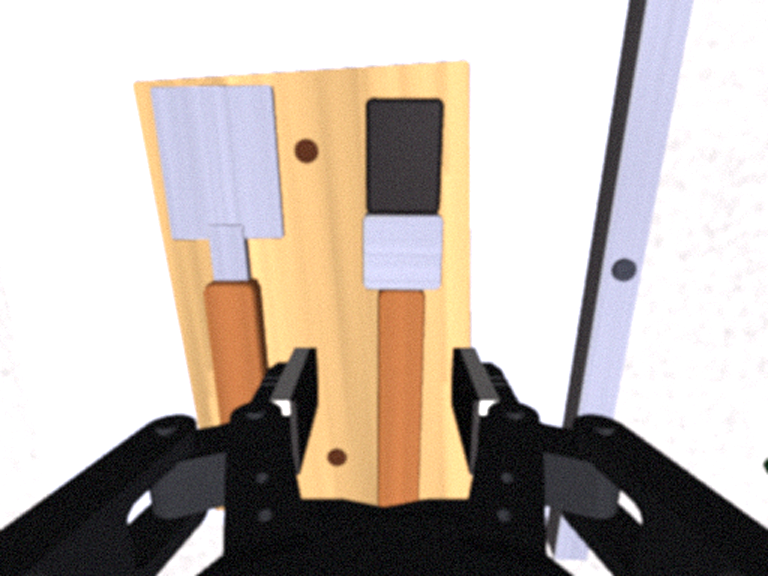

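View pics/s2.png

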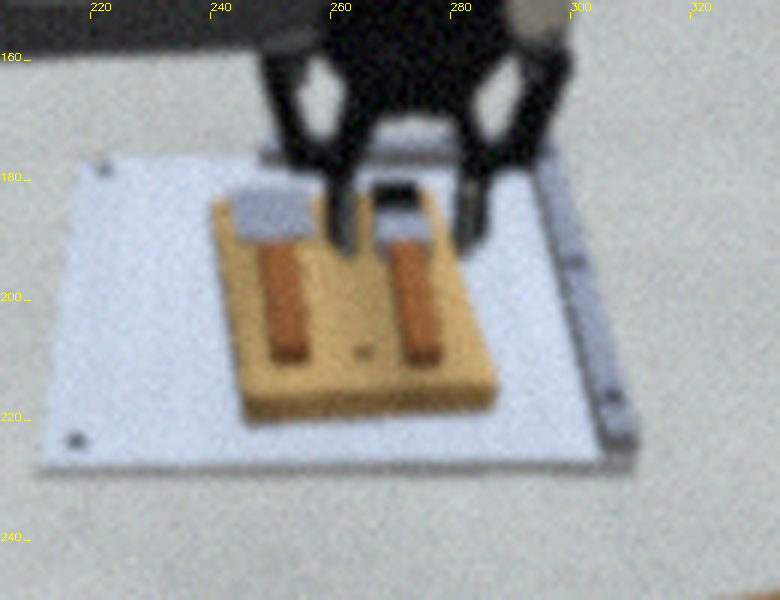

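move_arm --targets '[0,0,0,0.003,-0.001,-0.01,0.045,0,0,0,0.001,-0.001,-0.0075,0.045,0,0,0,0,0,0,0.045,0,0,0,0,0,0,0.045]'

```text
t: 2.8
tool_pos: [0.608, -0.027, 0.2053]
orientation: [1.23, 1.195, -1.229]
wrist_force: [-0.2, 0.1, 0.4]
finger_gap: 0.0451
```

```bash
python3 - <<'E'
from h import *
w=cam("wrist"); s=monitor.state(); print(np.round(s["tool_pos"],4),np.round(s["wrist_force"],1)); print(R.from_rotvec(s["orientation"]).as_matrix().round(3))
cv2.imwrite("pics/w3.png",cv2.convertScaleAbs(cv2.resize(w["img"][160:384],None,fx=1.5,fy=1.5),alpha=1.5))
E
```

```text
[ 0.608  -0.027   0.2053] [ 0.5 -0.1 -0.2]
[[ 0.001  1.    -0.028]
 [ 0.    -0.028 -1.   ]
 [-1.     0.001 -0.   ]]
```

View pics/w3.png

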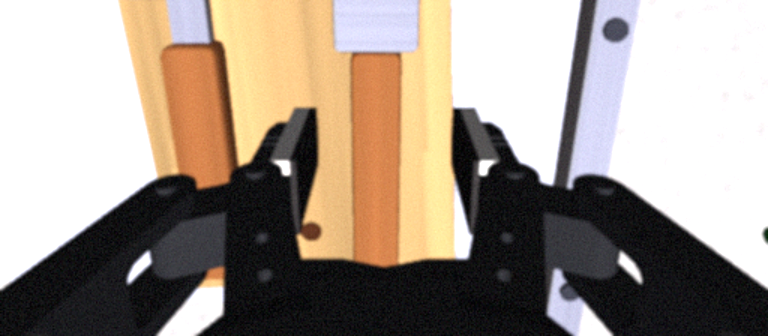

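move_arm --targets '[0,0,0,-0.0025,0,-0.0038,0.045,0,0,0,0,0,0,0.0,0,0,0,0,0,0,0.0,0,0,0,0,0,0,0.0,0,0,0,0,0,0,0.0]' --force 40

```text
t: 3.35
tool_pos: [0.6055, -0.027, 0.201]
orientation: [1.23, 1.196, -1.23]
wrist_force: [-0.9, 0.2, 2.1]
finger_gap: 0.0152
```

move_arm --targets '[0,0,0,0,0,0.03,0.0,0,0,0,0,0,0.04,0.0,0,0,0,0,0,0.04,0.0]'

```text
t: 3.65
tool_pos: [0.6051, -0.0269, 0.3116]
orientation: [1.229, 1.197, -1.231]
wrist_force: [0.9, -0.6, -0.7]
finger_gap: 0.015
```

```bash
python3 - <<'E'
from h import *
import pickle
np.set_printoptions(precision=4,suppress=True)
w=cam("wrist"); s=monitor.state(); print(np.round(s["tool_pos"],4),np.round(s["wrist_force"],1),s["finger_gap"],np.round(s["qpos"],2))
cv2.imwrite("pics/w4.png",cv2.convertScaleAbs(cv2.resize(w["img"],None,fx=1.2,fy=1.2),alpha=1.3))
d=pickle.load(open("top0.pkl","rb"))
for nm,x0,y0,e in (("brush",100,170,[(310,436),(314,102)]),("spat",358,175,[(712-420,462),(736-420,128)])):
    b=back(d,uvc(e,x0,y0,6),.019); a=b[1]-b[0]; L=np.linalg.norm(a);a/=L; n=np.array([-a[1],a[0],0]); c=b.mean(0)+.04*n
    print(nm,"len",L,"yaw",np.degrees(np.arctan2(a[1],a[0])),"tray centre",c,"free",c+.022*n)
E
```

```text
[ 0.6068 -0.0275  0.3188] [1.8 0.  3.5] 0.015158118589055594 [-0.14  0.56  0.23  1.68 -0.15  0.91  0.12]
brush len 0.1503017260696575 yaw 1.6282795549451332 tray centre [0.5029 0.3571 0.019 ] free [0.5022 0.3791 0.019 ]
spat len 0.14933626206671496 yaw -6.244437869080397 tray centre [ 0.4872 -0.3316  0.019 ] free [ 0.4896 -0.3097  0.019 ]
```

View pics/w4.png

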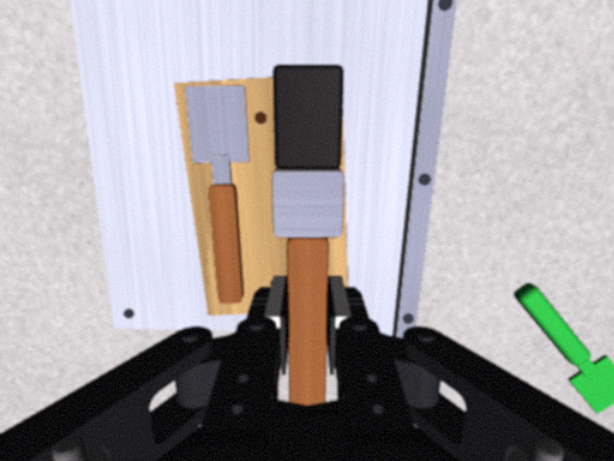

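move_arm --targets '[0,0,-7.2,-0.01,0.0337,0,0,0,0,-7.2,-0.01,0.0337,0,0,0,0,-7.2,-0.01,0.0337,0,0,0,0,-7.2,-0.01,0.0337,0,0,0,0,-7.2,-0.01,0.0337,0,0]'

```text
t: 4.2
tool_pos: [0.5548, 0.1428, 0.3107]
orientation: [1.678, 0.82, -1.678]
wrist_force: [-0.0, 0.7, -1.6]
finger_gap: 0.0146
```

move_arm --targets '[0,0,-7.2,-0.01,0.0337,0,0,0,0,-7.2,-0.01,0.0337,0,0,0,0,-7.2,-0.01,0.0337,0,0,0,0,-7.2,-0.01,0.0337,0,0,0,0,-7.2,-0.01,0.0337,0,0]'

```text
t: 4.7
tool_pos: [0.5047, 0.3115, 0.3107]
orientation: [2.071, 0.293, -2.071]
wrist_force: [-0.2, -0.1, -1.0]
finger_gap: 0.0149
```

move_arm --targets '[0,0,-7.2,-0.01,0.0337,0,0,0,0,-7.2,-0.01,0.0337,0,0,0,0,0,0,0,-0.03,0,0,0,0,0,0,-0.03,0,0,0,0,0,0,0,0]'

```text
t: 5.2
tool_pos: [0.4835, 0.3776, 0.247]
orientation: [2.195, 0.035, -2.208]
wrist_force: [-0.4, 0.2, -1.5]
finger_gap: 0.015
```

```bash
python3 - <<'E'
from h import *
import pickle
w=cam("wrist"); s=monitor.state(); pickle.dump((s,w),open("w5.pkl","wb"));print(s["t"],np.round(s["tool_pos"],4),np.round(s["wrist_force"],1),s["finger_gap"],np.round(s["qpos"],2)); T=R.from_rotvec(s["orientation"]).as_matrix();print(T.round(3))
cv2.imwrite("pics/w5.png",cv2.convertScaleAbs(cv2.resize(w["img"],None,fx=1.2,fy=1.2),alpha=1.5))
E
```

```text
5.25 [0.4846 0.3773 0.2493] [-0.1  0.7 -0.1] 0.014656821336029646 [-1.07  0.73  0.63  1.73 -0.54  0.87 -1.73]
[[-0.003  0.035 -0.999]
 [-0.003 -0.999 -0.035]
 [-1.     0.002  0.003]]
```

View pics/w5.png

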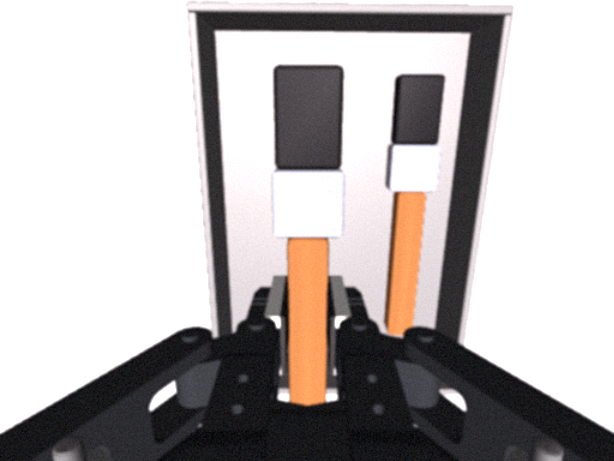

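move_arm --targets '[0,0,0,0.002,0,-0.035,0,0,0,0,0,0,-0.025,0,0,0,0,0,0,-0.006,0,0,0,0,0,0,0,0,0,0,0,0,0,0,0]'

```text
t: 5.75
tool_pos: [0.4883, 0.3775, 0.1868]
orientation: [2.207, 0.039, -2.202]
wrist_force: [-0.0, -0.5, -0.1]
finger_gap: 0.0151
```

move_arm --targets '[0,0,0,0,0,-0.006,0,0,0,0,0,0,0,0,0,0,0,0,0,0,0.035,0,0,0,0,0,0,0.035,0,0,0,0,0,0,0.035]'

```text
t: 6.25
tool_pos: [0.4875, 0.3775, 0.1791]
orientation: [2.204, 0.039, -2.204]
wrist_force: [0.3, 0.7, 0.3]
finger_gap: 0.035
```

move_arm --targets '[0,0,0,0,0,0.03,0.035,0,0,0,0,0,0.045,0.04,0,0,0,0,0,0.045,0.045]'

```text
t: 6.55
tool_pos: [0.4872, 0.3772, 0.2998]
orientation: [2.202, 0.036, -2.204]
wrist_force: [0.5, 2.6, 0.6]
finger_gap: 0.0448
```

```bash
python3 - <<'E'
from h import *
import pickle
w=cam("wrist"); s=monitor.state(); print(s["t"],np.round(s["tool_pos"],4),np.round(s["wrist_force"],1),s["finger_gap"],np.round(s["qpos"],2))
cv2.imwrite("pics/w6.png",cv2.convertScaleAbs(cv2.resize(w["img"],None,fx=1.2,fy=1.2),alpha=1.2))
E
```

```text
6.6 [0.4895 0.3773 0.3079] [2.4 0.8 4.6] 0.04519185214121913 [-1.09  0.67  0.68  1.66 -0.49  0.98 -1.77]
```

View pics/w6.png

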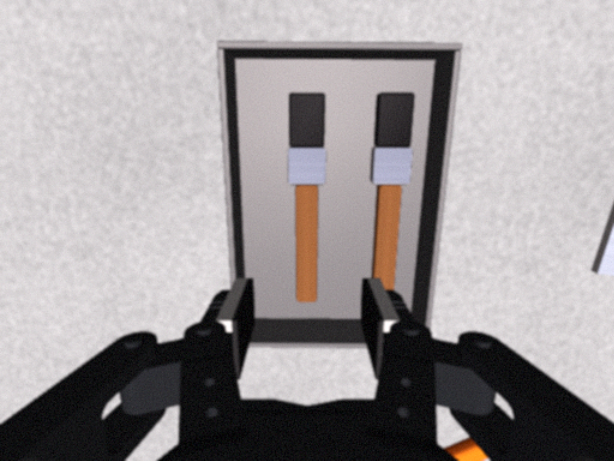

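move_arm --targets '[0,0,7.25,0.0049,-0.0332,0,0.045,0,0,7.25,0.0049,-0.0332,0,0.045,0,0,7.25,0.0049,-0.0332,0,0.045,0,0,7.25,0.0049,-0.0332,0,0.045,0,0,7.25,0.0049,-0.0332,0,0.045]'

```text
t: 7.1
tool_pos: [0.5119, 0.2101, 0.299]
orientation: [1.833, 0.641, -1.832]
wrist_force: [0.8, 0.1, -0.1]
finger_gap: 0.0451
```

move_arm --targets '[0,0,7.25,0.0049,-0.0332,0,0.045,0,0,7.25,0.0049,-0.0332,0,0.045,0,0,7.25,0.0049,-0.0332,0,0.045,0,0,7.25,0.0049,-0.0332,0,0.045,0,0,7.25,0.0049,-0.0332,0,0.045]'

```text
t: 7.6
tool_pos: [0.5364, 0.044, 0.2989]
orientation: [1.402, 1.072, -1.402]
wrist_force: [1.4, -0.1, -0.1]
finger_gap: 0.0447
```

move_arm --targets '[0,0,7.25,0.0049,-0.0332,0,0.045,0,0,7.25,0.0049,-0.0332,0,0.045,0,0,0,0,0,-0.04,0.045,0,0,0,0,0,-0.04,0.045,0,0,0,0,0,0,0.045]'

```text
t: 8.1
tool_pos: [0.5444, -0.0212, 0.2149]
orientation: [1.219, 1.207, -1.229]
wrist_force: [-0.7, -0.0, 0.0]
finger_gap: 0.045
```

```bash
python3 - <<'E'
from h import *
import pickle
w=cam("wrist"); s=monitor.state(); print(s["t"],np.round(s["tool_pos"],4),np.round(s["wrist_force"],1),s["finger_gap"],np.round(s["qpos"],2)); T=R.from_rotvec(s["orientation"]).as_matrix();print(T.round(3))
cv2.imwrite("pics/w7.png",cv2.convertScaleAbs(cv2.resize(w["img"],None,fx=1.5,fy=1.5),alpha=1.2))
E
```

```text
8.15 [ 0.5453 -0.0211  0.2173] [-0.3 -0.3  0.4] 0.04475540589415962 [-0.13  0.62  0.18  1.93 -0.19  0.61  0.16]
[[-0.005  1.    -0.018]
 [ 0.    -0.018 -1.   ]
 [-1.    -0.005  0.   ]]
```

View pics/w7.png

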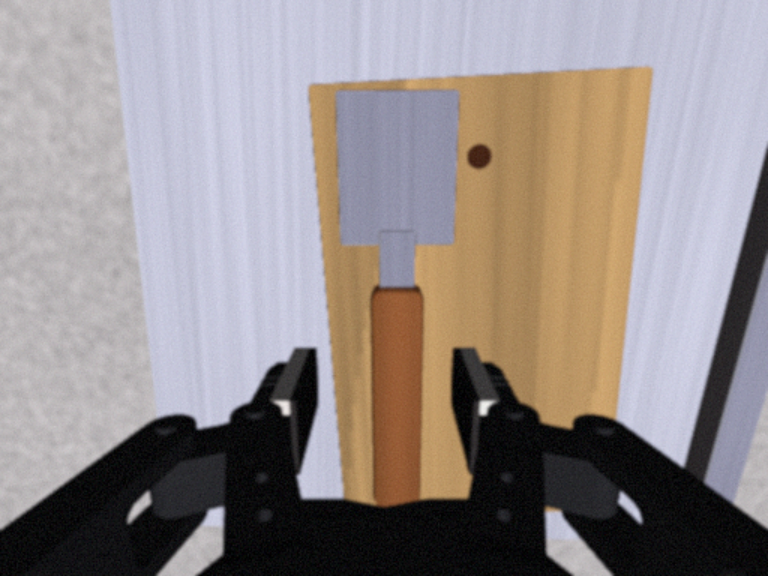

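move_arm --targets '[0,0,0,0.001,0,-0.0135,0.045,0,0,0,0,0,0,0.045,0,0,0,0,0,0,0.045]'

```text
t: 8.45
tool_pos: [0.5476, -0.0207, 0.2063]
orientation: [1.222, 1.2, -1.221]
wrist_force: [-0.0, 0.3, -0.1]
finger_gap: 0.0448
```

move_arm --targets '[0,0,0,0,0,-0.005,0.045,0,0,0,0,0,0,0.0,0,0,0,0,0,0,0.0,0,0,0,0,0,0,0.0,0,0,0,0,0,0,0.0]' --force 40

```text
t: 8.95
tool_pos: [0.5473, -0.0209, 0.2007]
orientation: [1.222, 1.201, -1.222]
wrist_force: [-0.0, 0.3, 3.2]
finger_gap: 0.0171
```

move_arm --targets '[0,0,0,0,0,0.03,0.0,0,0,0,0,0,0.04,0.0,0,0,0,0,0,0.04,0.0]'

```text
t: 9.25
tool_pos: [0.5468, -0.021, 0.3112]
orientation: [1.221, 1.202, -1.224]
wrist_force: [1.8, 0.3, -0.6]
finger_gap: 0.0168
```

```bash
python3 - <<'E'
from h import *
w=cam("wrist"); s=monitor.state(); print(s["t"],np.round(s["tool_pos"],4),np.round(s["wrist_force"],1),s["finger_gap"],np.round(s["qpos"],2)); T=R.from_rotvec(s["orientation"]).as_matrix();print(T.round(3))
cv2.imwrite("pics/w8.png",cv2.convertScaleAbs(cv2.resize(w["img"],None,fx=1.2,fy=1.2),alpha=1.2))
E
```

```text
9.3 [ 0.5485 -0.0215  0.3177] [ 2.7 -0.5  3.5] 0.016761630531620643 [-0.16  0.48  0.23  1.83 -0.14  0.83  0.12]
[[ 0.008  1.    -0.018]
 [-0.    -0.018 -1.   ]
 [-1.     0.008 -0.   ]]
```

View pics/w8.png

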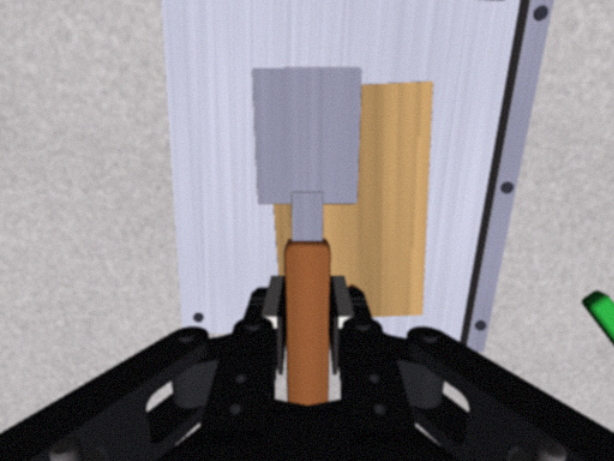

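move_arm --targets '[0,0,-7.98,-0.0061,-0.0238,0,0,0,0,-7.98,-0.0061,-0.0238,0,0,0,0,-7.98,-0.0061,-0.0238,0,0,0,0,-7.98,-0.0061,-0.0238,0,0,0,0,-7.98,-0.0061,-0.0238,0,0]'

```text
t: 9.8
tool_pos: [0.5162, -0.1408, 0.3102]
orientation: [1.716, 0.778, -1.716]
wrist_force: [0.3, -0.2, -0.8]
finger_gap: 0.0169
```

move_arm --targets '[0,0,-7.98,-0.0061,-0.0238,0,0,0,0,-7.98,-0.0061,-0.0238,0,0,0,0,-7.98,-0.0061,-0.0238,0,0,0,0,-7.98,-0.0061,-0.0238,0,0,0,0,-7.98,-0.0061,-0.0238,0,0]'

```text
t: 10.3
tool_pos: [0.4858, -0.2598, 0.3101]
orientation: [2.141, 0.166, -2.141]
wrist_force: [-0.0, 0.0, -0.3]
finger_gap: 0.0166
```

move_arm --targets '[0,0,-7.98,-0.0061,-0.0238,0,0,0,0,-7.98,-0.0061,-0.0238,0,0,0,0,0,0,0,-0.035,0,0,0,0,0,0,-0.03,0,0,0,0,0,0,0,0]'

```text
t: 10.8
tool_pos: [0.473, -0.3054, 0.2418]
orientation: [-2.152, 0.124, 2.165]
wrist_force: [0.1, 0.4, -0.2]
finger_gap: 0.0171
```

```bash
python3 - <<'E'
from h import *
w=cam("wrist"); s=monitor.state(); print(s["t"],np.round(s["tool_pos"],4),np.round(s["wrist_force"],1),s["finger_gap"],np.round(s["qpos"],2)); T=R.from_rotvec(s["orientation"]).as_matrix();print(T.round(3))
cv2.imwrite("pics/w9.png",cv2.convertScaleAbs(cv2.resize(w["img"],None,fx=1.2,fy=1.2),alpha=1.2))
E
```

```text
10.85 [ 0.4735 -0.3061  0.244 ] [ 1.6  0.2 -0.1] 0.01665704721517844 [ 0.15  0.67  0.63  1.87 -0.55  0.78 -0.62]
[[-0.003 -0.118 -0.993]
 [ 0.002 -0.993  0.118]
 [-1.    -0.002  0.004]]
```

View pics/w9.png

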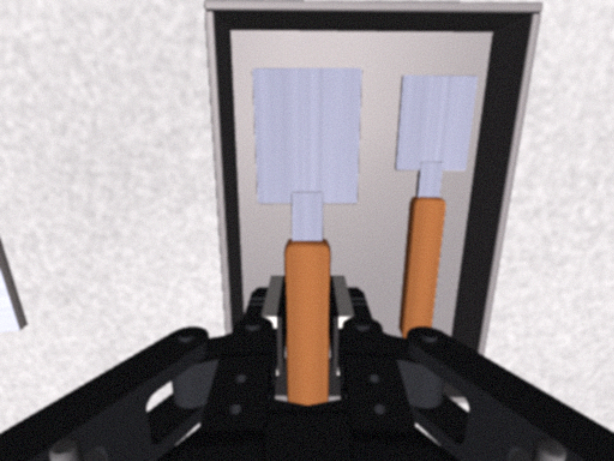

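move_arm --targets '[0,0,0,0,0,-0.035,0,0,0,0,0,0,-0.02,0,0,0,0,0,0,-0.006,0,0,0,0,0,0,0,0,0,0,0,0,0,0,0]'

```text
t: 11.35
tool_pos: [0.4744, -0.3071, 0.1859]
orientation: [-2.163, 0.129, 2.159]
wrist_force: [0.3, -0.9, 0.1]
finger_gap: 0.0167
```

move_arm --targets '[0,0,0,0,0,-0.0055,0,0,0,0,0,0,0,0,0,0,0,0,0,0,0.035,0,0,0,0,0,0,0.035,0,0,0,0,0,0,0.035]'

```text
t: 11.85
tool_pos: [0.474, -0.3066, 0.1791]
orientation: [-2.161, 0.128, 2.16]
wrist_force: [0.6, 0.2, 0.5]
finger_gap: 0.0347
```

move_arm --targets '[0,0,0,0,0,0.03,0.035,0,0,0,0,0,0.045,0.035,0,0,0,0,0,0.045,0.035]'

```text
t: 12.15
tool_pos: [0.4737, -0.3065, 0.2999]
orientation: [-2.158, 0.128, 2.162]
wrist_force: [1.9, -0.3, 0.4]
finger_gap: 0.035
```

```bash
python3 - <<'E'
from h import *
import pickle
w=cam("wrist"); d=cam("top"); s=monitor.state(); print(s["t"],np.round(s["tool_pos"],4),np.round(s["wrist_force"],1),s["finger_gap"],np.round(s["qpos"],2)); T=R.from_rotvec(s["orientation"]).as_matrix();print(T.round(3))
pickle.dump((s,d),open("top1.pkl","wb"))
cv2.imwrite("pics/w10.png",cv2.convertScaleAbs(cv2.resize(w["img"],None,fx=1.2,fy=1.2),alpha=1.2))
crop(d,"jig2",205,130,125,120,6)
E
```

```text
12.25 [ 0.4746 -0.3083  0.3046] [ 0.2 -0.9  0.8] 0.0352362984550202 [ 0.1   0.6   0.69  1.81 -0.48  0.9  -0.67]
[[ 0.008 -0.118 -0.993]
 [-0.005 -0.993  0.118]
 [-1.     0.004 -0.008]]
```

View pics/w10.png

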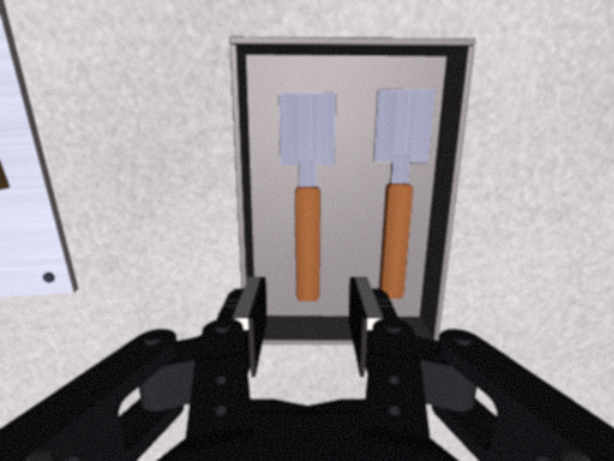

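View pics/jig2.png

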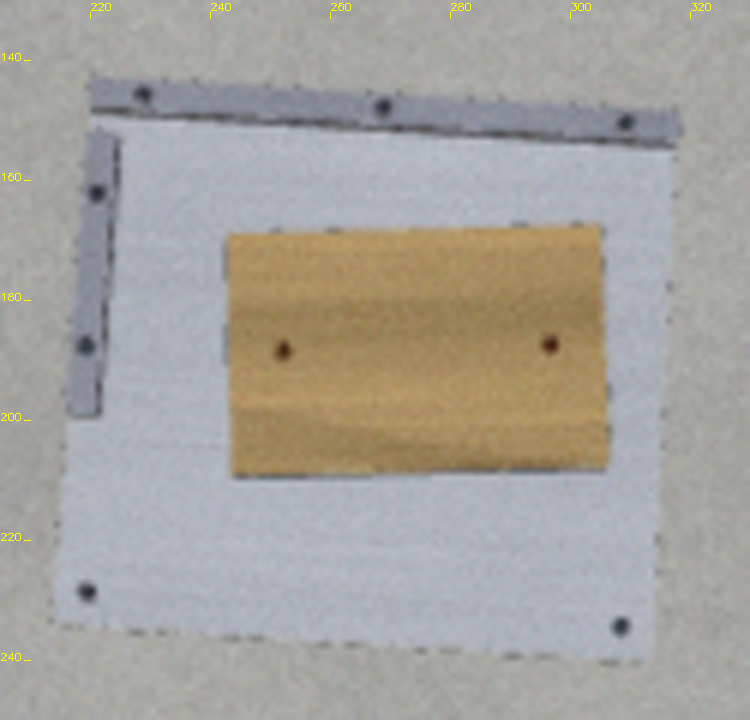

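move_arm --targets '[0,0,0.5,0.002,0.043,-0.0078,0.0854,0,0,0.5,0.002,0.043,-0.0078,0.0854,0,0,0.5,0.002,0.043,-0.0078,0.0854,0,0,0.5,0.002,0.043,-0.0078,0.0854,0,0,0.5,0.002,0.043,-0.0078,0.0854]'

```text
t: 12.75
tool_pos: [0.4837, -0.0899, 0.2594]
orientation: [-2.183, 0.081, 2.183]
wrist_force: [1.1, -0.5, -1.0]
finger_gap: 0.0857
```

move_arm --targets '[0,0,0.5,0.002,0.043,-0.0078,0.0854,0,0,0.5,0.002,0.043,-0.0078,0.0854,0,0,0,0,0,-0.03,0.0854,0,0,0,0,0,-0.025,0.0854,0,0,0,0,0,0,0.0854]'

```text
t: 13.25
tool_pos: [0.4869, -0.0047, 0.1869]
orientation: [-2.188, 0.061, 2.199]
wrist_force: [-0.1, -0.5, 0.6]
finger_gap: 0.0853
```

```bash
python3 - <<'E'
from h import *
import pickle
w=cam("wrist"); d=cam("side"); t=cam("top"); s=monitor.state(); print(s["t"],np.round(s["tool_pos"],4),np.round(s["wrist_force"],1),s["finger_gap"],np.round(s["qpos"],2)); T=R.from_rotvec(s["orientation"]).as_matrix();print(T.round(3), np.degrees(np.arctan2(T[1,1],T[0,1])))
pickle.dump((s,w,d,t),open("p1.pkl","wb"))
a=cv2.convertScaleAbs(w["img"],alpha=1.2)
crop(d,"s3",190,140,130,100,6); cv2.imwrite("pics/w11.png",a); crop(t,"t3",205,130,125,120,5)
E
```

```text
13.4 [ 0.4882 -0.0063  0.19  ] [-1.3 -0.5 -0.8] 0.08509454457029364 [-0.4   0.67  0.55  2.11 -0.68  0.54 -0.96]
[[ 0.    -0.058 -0.998]
 [-0.    -0.998  0.058]
 [-1.     0.    -0.   ]] -93.33627441777024
```

View pics/w11.png

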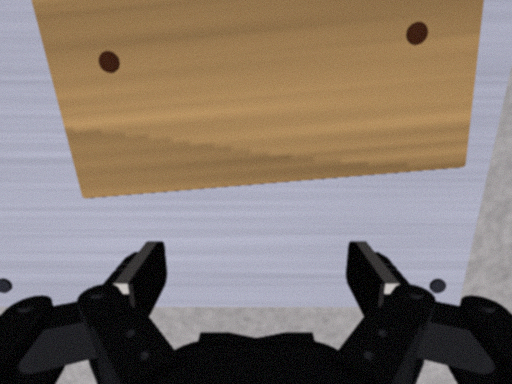

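View pics/s3.png

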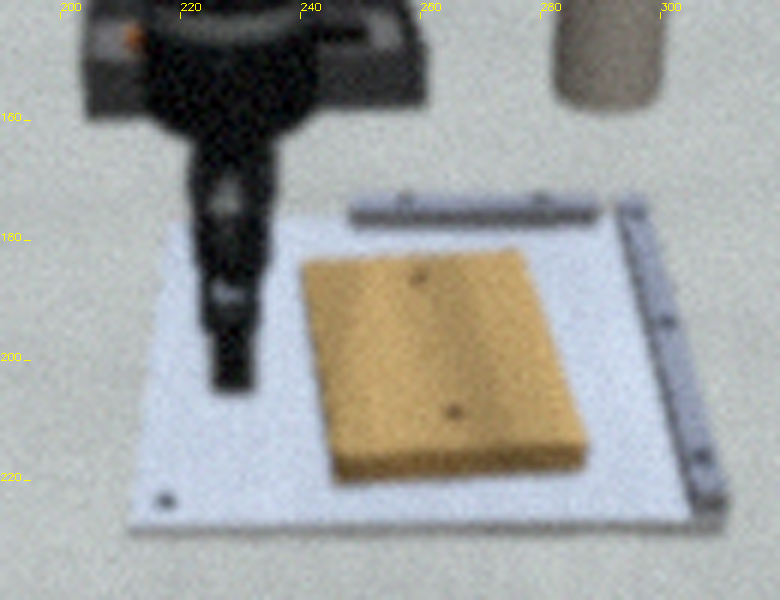

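View pics/t3.png

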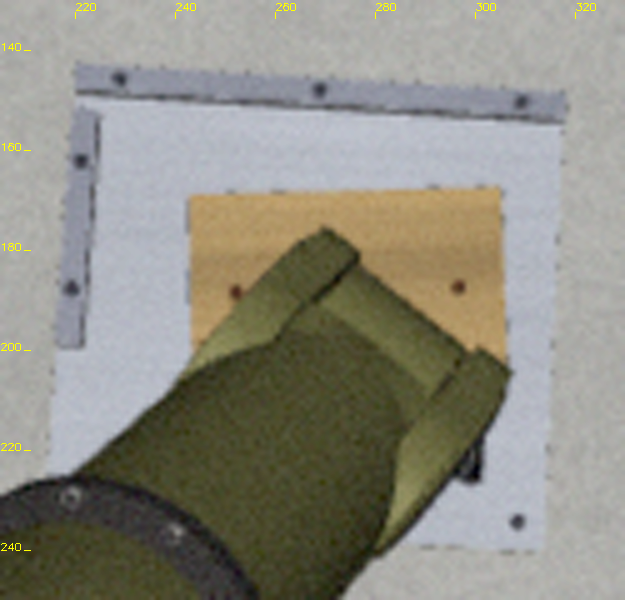

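move_arm --targets '[0,0,0,0,0,-0.013,0.0854,0,0,0,0,0,0,0.0854,0,0,0,0,0,0,0.0854]'

```text
t: 13.7
tool_pos: [0.4882, -0.006, 0.1772]
orientation: [-2.193, 0.063, 2.191]
wrist_force: [-0.4, 0.9, -1.2]
finger_gap: 0.0855
```

move_arm --targets '[0,0,0,0.01,-0.0006,-0.002,0.0854,0,0,0,0.01,-0.0006,0,0.0854,0,0,0,0.01,-0.0006,0,0.0854,0,0,0,0.008,-0.0005,0,0.0854,0,0,0,0.008,-0.0005,0,0.0854]'

```text
t: 14.2
tool_pos: [0.5347, -0.0084, 0.1742]
orientation: [-2.192, 0.062, 2.193]
wrist_force: [-1.9, -0.2, -0.3]
finger_gap: 0.0856
```

```bash
python3 - <<'E'
from h import *
w=cam("wrist"); d=cam("side"); s=monitor.state(); print(s["t"],np.round(s["tool_pos"],4),np.round(s["wrist_force"],1),s["finger_gap"]); T=R.from_rotvec(s["orientation"]).as_matrix();print(T.round(3), np.degrees(np.arctan2(T[1,1],T[0,1])))
crop(d,"s4",190,140,130,100,6); cv2.imwrite("pics/w12.png",cv2.convertScaleAbs(w["img"],alpha=1.2))
E
```

```text
14.3 [ 0.5353 -0.0085  0.1742] [ 0.5 -0.3 -0.1] 0.08545338837537028
[[ 0.001 -0.057 -0.998]
 [-0.001 -0.998  0.057]
 [-1.     0.001 -0.001]] -93.24678463884615
```

View pics/w12.png

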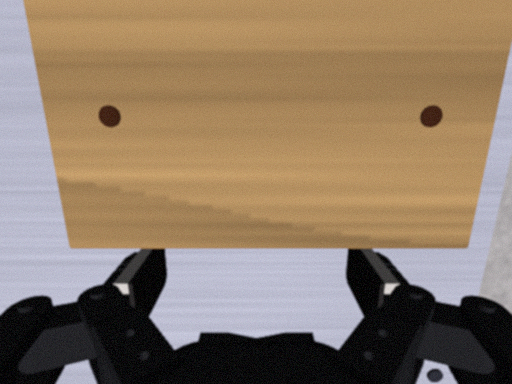

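View pics/s4.png

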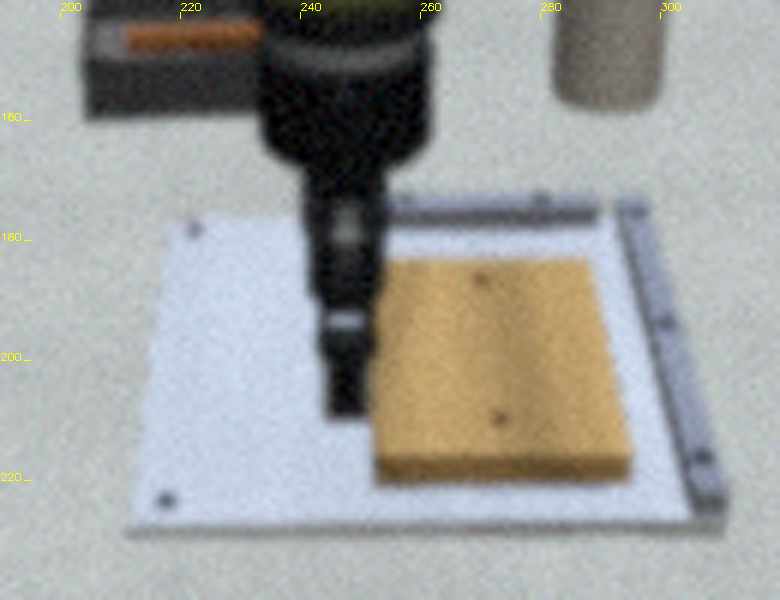

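move_arm --targets '[0,0,0,0.006,-0.0004,0,0.0854,0,0,0,0.006,-0.0004,0,0.0854,0,0,0,0.004,-0.0002,0,0.0854,0,0,0,0.002,-0.0001,0,0.0854,0,0,0,0.0,0,0,0.0854]'

```text
t: 14.8
tool_pos: [0.5524, -0.0095, 0.1743]
orientation: [-2.193, 0.062, 2.192]
wrist_force: [-0.4, -0.2, 0.0]
finger_gap: 0.0854
```

move_arm --targets '[0,0,0,0.001,0,0,0.0854,0,0,0,0.001,0,0,0.0854]'

```text
t: 15.0
tool_pos: [0.5537, -0.0095, 0.1743]
orientation: [-2.192, 0.062, 2.193]
wrist_force: [-1.6, -0.1, 1.8]
finger_gap: 0.0853
```

move_arm --targets '[0,0,0,0.001,0,0,0.0854,0,0,0,0.001,0,0,0.0854]'

```text
t: 15.2
tool_pos: [0.5559, -0.0094, 0.1743]
orientation: [-2.192, 0.062, 2.193]
wrist_force: [-1.1, -0.5, 1.9]
finger_gap: 0.0853
```

move_arm --targets '[0,0,0,0.001,0,0,0.0854,0,0,0,0.0,0,0,0.0854]'

```text
t: 15.4
tool_pos: [0.5572, -0.0094, 0.1743]
orientation: [-2.193, 0.062, 2.192]
wrist_force: [-1.9, 0.2, 0.4]
finger_gap: 0.0854
```

move_arm --targets '[0,0,0,0.001,0,0,0.0854,0,0,0,0.0,0,0,0.0854]'

```text
t: 15.6
tool_pos: [0.5581, -0.0094, 0.1743]
orientation: [-2.193, 0.062, 2.192]
wrist_force: [-1.2, 0.1, 0.7]
finger_gap: 0.0853
```

```bash
python3 - <<'E'
from h import *
w=cam("wrist"); d=cam("side"); t=cam("top");s=monitor.state(); print(s["t"],np.round(s["tool_pos"],4),np.round(s["wrist_force"],1),np.round(s["moment"],2)); T=R.from_rotvec(s["orientation"]).as_matrix();print(np.degrees(np.arctan2(T[1,1],T[0,1])))
crop(d,"s5",240,160,80,80,8); crop(t,"t5",205,130,125,80,6)
E
```

```text
15.75 [ 0.5581 -0.0094  0.1743] [-0.3 -0.3  0.9] [0.   0.11 0.  ]
-93.25806441976134
```

View pics/s5.png

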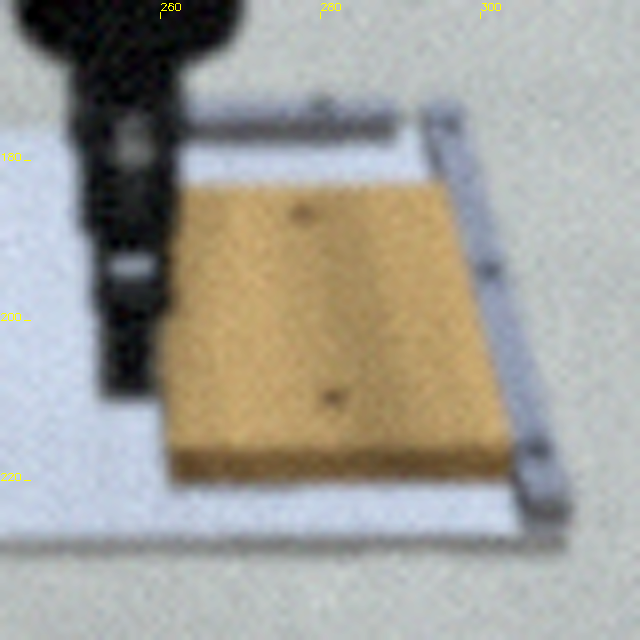

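View pics/t5.png

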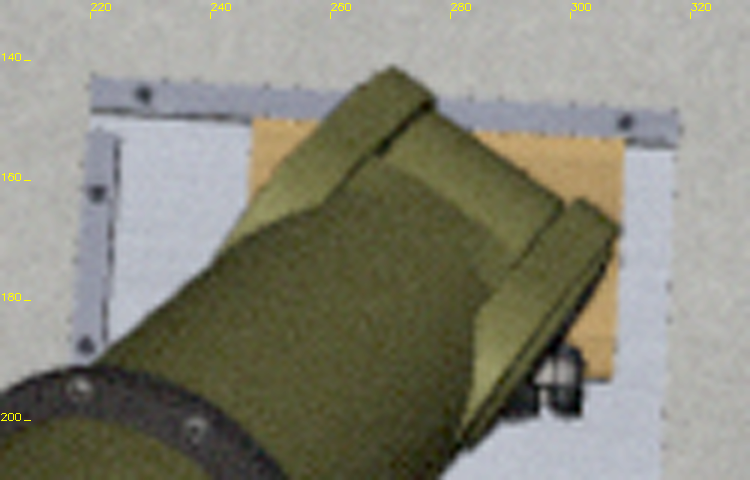

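move_arm --targets '[0,0,0,0.001,0,0,0.0854,0,0,0,0.0,0,0,0.0854]'

```text
t: 15.95
tool_pos: [0.5588, -0.0095, 0.1742]
orientation: [-2.192, 0.062, 2.193]
wrist_force: [-3.0, -0.1, 1.3]
finger_gap: 0.0854
```

move_arm --targets '[0,0,0,0.001,0,0,0.0854,0,0,0,0.0,0,0,0.0854]'

```text
t: 16.15
tool_pos: [0.5591, -0.0095, 0.1741]
orientation: [-2.189, 0.062, 2.195]
wrist_force: [-5.9, -0.7, 2.9]
finger_gap: 0.0853
```

move_arm --targets '[0,0,0,0.001,0,0,0.0854,0,0,0,0.0,0,0,0.0854]'

```text
t: 16.35
tool_pos: [0.5594, -0.0095, 0.174]
orientation: [-2.187, 0.062, 2.197]
wrist_force: [-8.4, -0.3, 4.5]
finger_gap: 0.0854
```

```bash
python3 - <<'E'
from h import *
w=cam("wrist"); s=monitor.state(); print(s["t"],np.round(s["tool_pos"],4),np.round(s["wrist_force"],1),np.round(s["moment"],2)); T=R.from_rotvec(s["orientation"]).as_matrix();print(np.degrees(np.arctan2(T[1,1],T[0,1])))
cv2.imwrite("pics/w13.png",cv2.convertScaleAbs(cv2.resize(w["img"],None,fx=1.5,fy=1.5),alpha=1.2))
E
```

```text
16.4 [ 0.5593 -0.0095  0.174 ] [-8.2 -0.3  4.6] [0.05 1.56 0.09]
-93.2736856953817
```

View pics/w13.png

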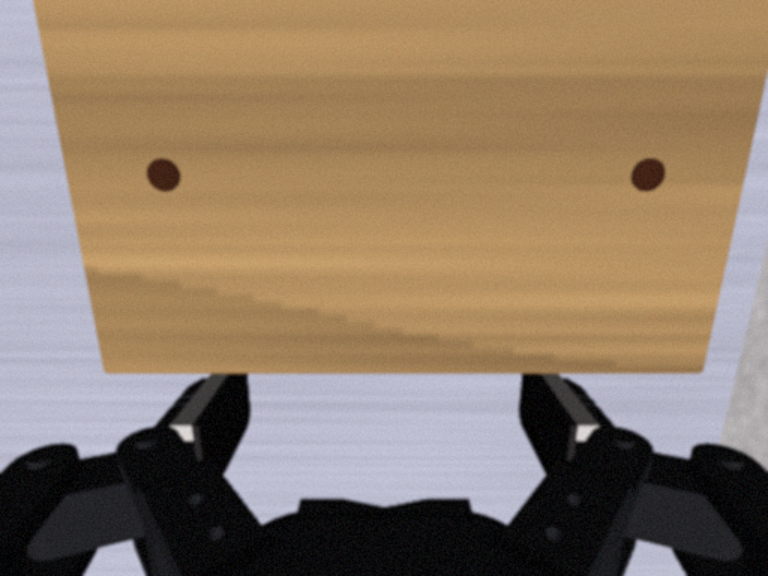

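move_arm --targets '[0,0,0,-0.012,0.0007,0,0.0854,0,0,0,-0.012,0.0007,0,0.0854,0,0,0,-0.012,0.0007,0,0.0854,0,0,0,0,0,0.03,0.07,0,0,0,0,0,0.03,0.06]'

```text
t: 16.9
tool_pos: [0.5249, -0.0074, 0.2346]
orientation: [-2.191, 0.063, 2.193]
wrist_force: [0.3, -0.0, -0.7]
finger_gap: 0.0603
```

move_arm --targets '[0,0,8.18,0.0085,-0.0112,0,0.06,0,0,8.18,0.0085,-0.0112,0,0.06,0,0,8.18,0.0085,-0.0112,0,0.06,0,0,8.18,0.0085,-0.0112,0,0.06,0,0,8.18,0.0085,-0.0112,0,0.06]'

```text
t: 17.4
tool_pos: [0.5683, -0.0638, 0.2345]
orientation: [1.841, 0.632, -1.838]
wrist_force: [0.4, 0.2, -1.2]
finger_gap: 0.0603
```

move_arm --targets '[0,0,8.18,0.0085,-0.0112,0,0.06,0,0,8.18,0.0085,-0.0112,0,0.06,0,0,8.18,0.0085,-0.0112,0,0.06,0,0,8.18,0.0085,-0.0112,0,0.06,0,0,8.18,0.0085,-0.0112,0,0.06]'

```text
t: 17.9
tool_pos: [0.6107, -0.12, 0.2345]
orientation: [1.352, 1.11, -1.35]
wrist_force: [-1.0, 0.5, -0.5]
finger_gap: 0.0597
```

move_arm --targets '[0,0,8.18,0.0085,-0.0112,0,0.06,0,0,0,0,0,0,0.06,0,0,0,0,0,0,0.06]'

```text
t: 18.2
tool_pos: [0.6184, -0.1306, 0.2342]
orientation: [1.255, 1.179, -1.255]
wrist_force: [-0.4, 0.2, -0.3]
finger_gap: 0.0598
```

```bash
python3 - <<'E'
from h import *
import pickle
w=cam("wrist"); d=cam("side"); t=cam("top"); s=monitor.state(); print(s["t"],np.round(s["tool_pos"],4),np.round(s["wrist_force"],1),s["finger_gap"],np.round(s["qpos"],2)); T=R.from_rotvec(s["orientation"]).as_matrix();print(T.round(3),np.degrees(np.arctan2(T[1,1],T[0,1])))
pickle.dump((s,w,d,t),open("p2.pkl","wb"))
cv2.imwrite("pics/w14.png",cv2.convertScaleAbs(cv2.resize(w["img"],None,fx=1.5,fy=1.5),alpha=1.2)); crop(t,"t6",205,130,125,120,5)
E
```

```text
18.35 [ 0.6183 -0.1295  0.2342] [0.2 0.1 0.6] 0.059654969730131686 [ 0.06  0.69  0.18  1.69 -0.16  0.78  0.26]
[[-0.     0.998 -0.059]
 [ 0.001 -0.059 -0.998]
 [-1.    -0.    -0.001]] -3.3686182106914973
```

View pics/w14.png

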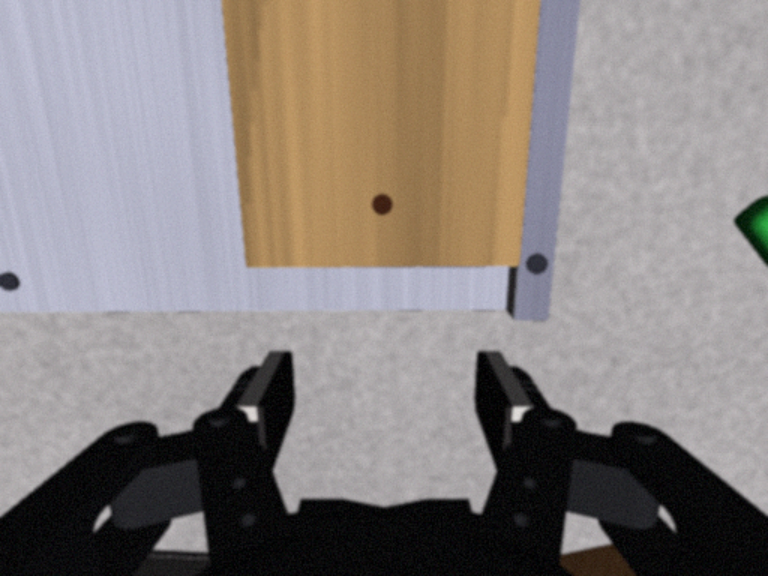

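View pics/t6.png

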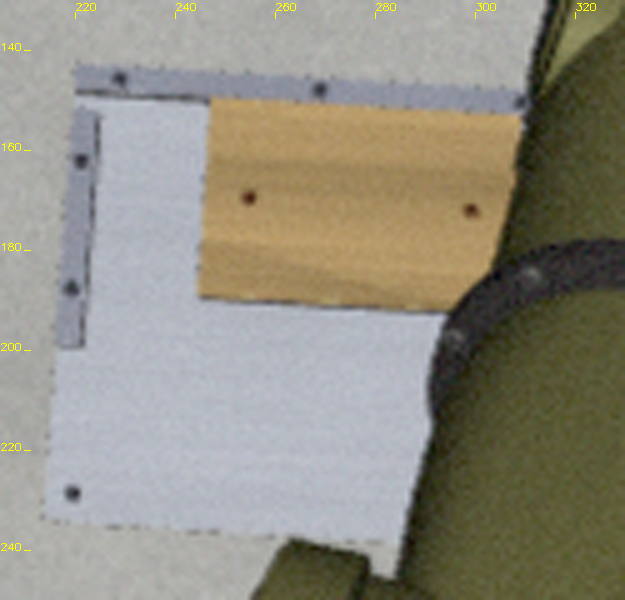

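move_arm --targets '[0,0,0,-0.001,0,-0.025,0.06,0,0,0,0,0,-0.022,0.06,0,0,0,0,0,0,0.06,0,0,0,0,0,0,0.06]'

```text
t: 18.75
tool_pos: [0.6175, -0.1299, 0.1874]
orientation: [1.251, 1.182, -1.252]
wrist_force: [-0.0, -0.7, 0.1]
finger_gap: 0.0602
```

```bash
python3 - <<'E'
from h import *
w=cam("wrist"); d=cam("side"); s=monitor.state(); print(s["t"],np.round(s["tool_pos"],4),np.round(s["wrist_force"],1),s["finger_gap"])
cv2.imwrite("pics/w15.png",cv2.convertScaleAbs(cv2.resize(w["img"],None,fx=1.2,fy=1.2),alpha=1.2)); crop(d,"s6",230,150,120,100,6)
E
```

```text
18.85 [ 0.6179 -0.1304  0.1885] [-0.4  0.5  0.9] 0.05990604309857949
```

View pics/s6.png

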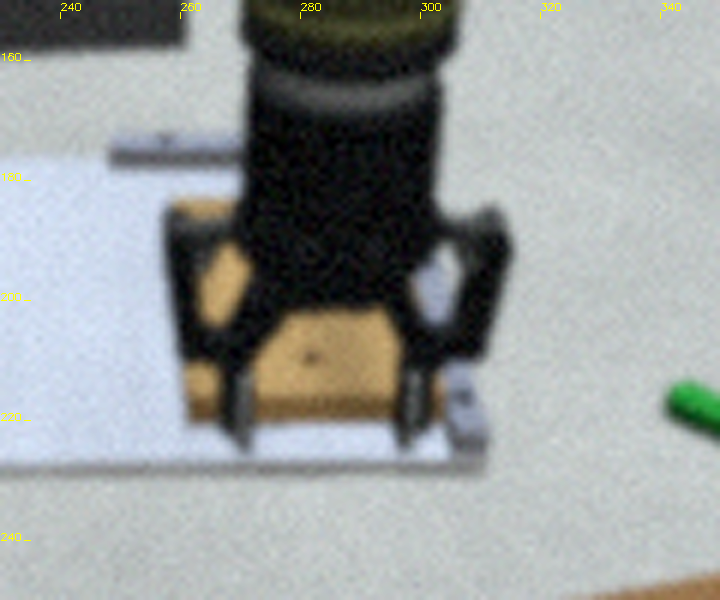

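move_arm --targets '[0,0,0,0.0003,0.006,-0.0055,0.06,0,0,0,0.0006,0.01,0,0.06,0,0,0,0.0006,0.01,0,0.06,0,0,0,0.0006,0.01,0,0.06,0,0,0,0.0006,0.01,0,0.06]'

```text
t: 19.35
tool_pos: [0.6202, -0.0835, 0.1819]
orientation: [1.251, 1.182, -1.251]
wrist_force: [-0.2, -2.5, 1.3]
finger_gap: 0.0601
```

```bash
python3 - <<'E'
from h import *
w=cam("wrist"); d=cam("side"); s=monitor.state(); print(s["t"],np.round(s["tool_pos"],4),np.round(s["wrist_force"],1),np.round(s["moment"],2),s["finger_gap"])
cv2.imwrite("pics/w16.png",cv2.convertScaleAbs(cv2.resize(w["img"],None,fx=1.2,fy=1.2),alpha=1.2)); crop(d,"s7",230,150,120,100,6)
E
```

```text
19.45 [ 0.6205 -0.0819  0.1818] [ 1.2  1.  -0. ] [ 0.03 -0.06  0.04] 0.06001897889859651
```

View pics/w16.png

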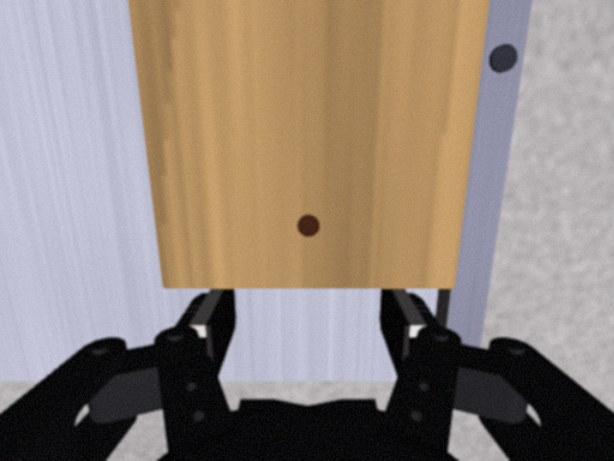

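move_arm --targets '[0,0,0,0.0005,0.008,0,0.06,0,0,0,0.0004,0.007,0,0.06,0,0,0,0.0003,0.005,0,0.06,0,0,0,0.0001,0.002,0,0.06,0,0,0,0,0,0,0.06]'

```text
t: 19.95
tool_pos: [0.6216, -0.0619, 0.1817]
orientation: [1.251, 1.182, -1.251]
wrist_force: [-0.6, 0.3, 0.6]
finger_gap: 0.06
```

move_arm --targets '[0,0,0,0.0001,0.001,0,0.06,0,0,0,0,0,0,0.06]'

```text
t: 20.15
tool_pos: [0.6216, -0.0616, 0.1817]
orientation: [1.251, 1.182, -1.251]
wrist_force: [-0.1, 0.1, -0.1]
finger_gap: 0.06
```

move_arm --targets '[0,0,0,0.0001,0.001,0,0.06,0,0,0,0,0,0,0.06]'

```text
t: 20.35
tool_pos: [0.6216, -0.0607, 0.1817]
orientation: [1.251, 1.182, -1.252]
wrist_force: [-1.1, -1.3, -0.2]
finger_gap: 0.0602
```

```bash
python3 - <<'E'
from h import *
t=cam("top"); d=cam("side"); s=monitor.state(); print(s["t"],np.round(s["tool_pos"],4),np.round(s["wrist_force"],1),np.round(s["moment"],2),s["finger_gap"])
crop(t,"t7",205,130,125,120,5); crop(d,"s7",230,150,120,100,6)
E
```

```text
20.45 [ 0.6216 -0.0608  0.1817] [-0.7 -1.2  0.3] [-0.24  0.07  0.06] 0.05984789302437865
```

View pics/t7.png

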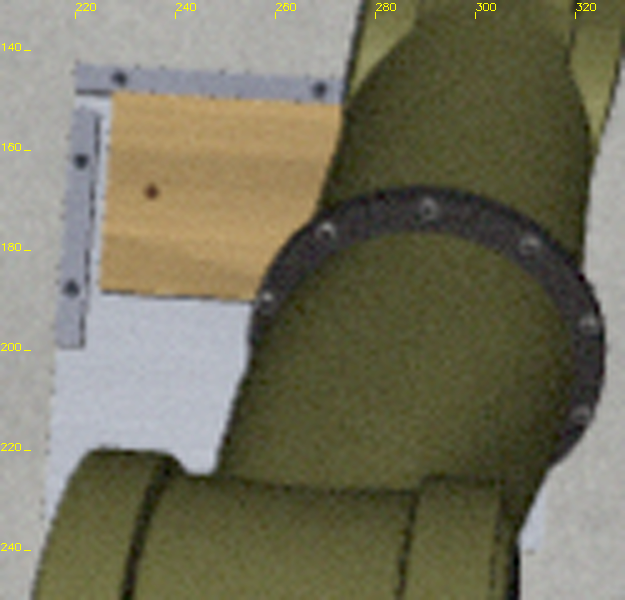

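move_arm --targets '[0,0,0,0.0001,0.002,0,0.06,0,0,0,0,0.001,0,0.06,0,0,0,0,0,0,0.06]'

```text
t: 20.75
tool_pos: [0.6218, -0.0571, 0.1817]
orientation: [1.251, 1.182, -1.251]
wrist_force: [0.2, 0.1, 0.4]
finger_gap: 0.0602
```

move_arm --targets '[0,0,0,0,0.001,0,0.06,0,0,0,0,0,0,0.06]'

```text
t: 20.95
tool_pos: [0.6218, -0.0563, 0.1818]
orientation: [1.251, 1.182, -1.251]
wrist_force: [-0.1, 0.4, -0.6]
finger_gap: 0.06
```

move_arm --targets '[0,0,0,0,0.001,0,0.06,0,0,0,0,0,0,0.06]'

```text
t: 21.15
tool_pos: [0.6218, -0.0554, 0.1818]
orientation: [1.251, 1.182, -1.251]
wrist_force: [0.9, -0.3, -0.4]
finger_gap: 0.0599
```

move_arm --targets '[0,0,0,0,0.001,0,0.06,0,0,0,0,0,0,0.06]'

```text
t: 21.35
tool_pos: [0.6218, -0.0545, 0.1818]
orientation: [1.251, 1.182, -1.251]
wrist_force: [-0.1, -0.8, -0.1]
finger_gap: 0.06
```

move_arm --targets '[0,0,0,0,0.001,0,0.06,0,0,0,0,0,0,0.06]'

```text
t: 21.55
tool_pos: [0.6218, -0.0537, 0.1818]
orientation: [1.251, 1.181, -1.251]
wrist_force: [1.0, -1.2, -0.1]
finger_gap: 0.0599
```

```bash
python3 - <<'E'
from h import *
t=cam("top"); d=cam("side"); w=cam("wrist");s=monitor.state(); print(s["t"],np.round(s["tool_pos"],4),np.round(s["wrist_force"],1),np.round(s["moment"],2),s["finger_gap"])
crop(t,"t8",205,130,80,80,8); crop(d,"s8",230,150,80,80,8)
a=cv2.imread("pics/t8.png")[:400];b=cv2.imread("pics/w16.png")
cv2.imwrite("pics/t8.png",a)
cv2.imwrite("pics/w17.png",cv2.convertScaleAbs(cv2.resize(w["img"],None,fx=1.2,fy=1.2),alpha=1.2))
E
```

```text
21.7 [ 0.6219 -0.0537  0.1818] [-0.6 -1.7  0.8] [-0.38 -0.07  0.04] 0.05960312239454142
```

View pics/t8.png

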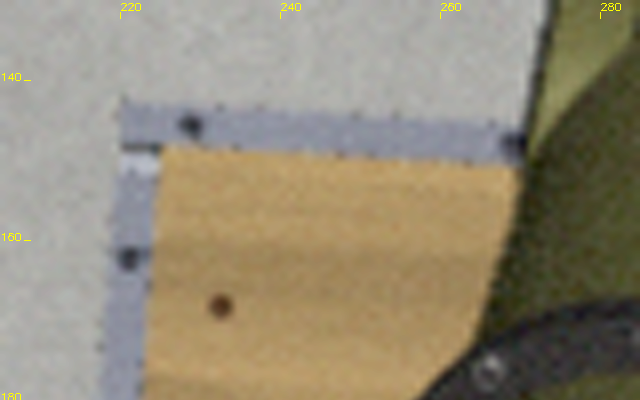

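View pics/w17.png

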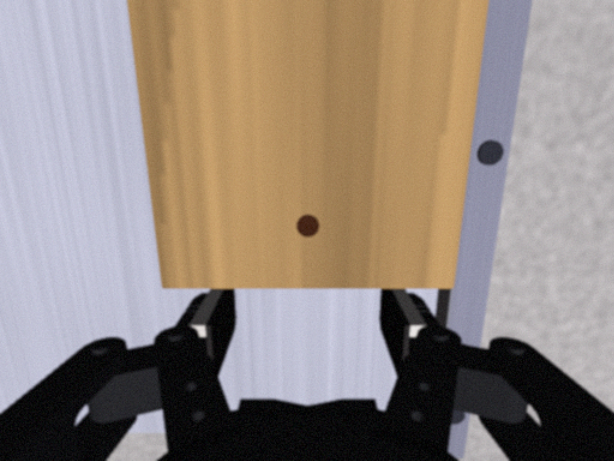

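move_arm --targets '[0,0,0,0,0.001,0,0.06,0,0,0,0,0,0,0.06]'

```text
t: 21.9
tool_pos: [0.6218, -0.0535, 0.1818]
orientation: [1.251, 1.18, -1.252]
wrist_force: [1.1, -5.0, -0.4]
finger_gap: 0.06
```

move_arm --targets '[0,0,0,0,0.001,0,0.06,0,0,0,0,0,0,0.06]'

```text
t: 22.1
tool_pos: [0.6218, -0.0533, 0.1819]
orientation: [1.251, 1.179, -1.253]
wrist_force: [0.5, -7.1, -1.1]
finger_gap: 0.0601
```

move_arm --targets '[0,0,0,0,0.001,0,0.06,0,0,0,0,0,0,0.06]'

```text
t: 22.3
tool_pos: [0.6217, -0.0531, 0.1819]
orientation: [1.25, 1.178, -1.254]
wrist_force: [0.8, -9.0, -1.7]
finger_gap: 0.06
```

move_arm --targets '[0,0,0,-0.0006,-0.012,0,0.06,0,0,0,-0.0006,-0.012,0,0.06,0,0,0,-0.0006,-0.012,0,0.06,0,0,0,0,0,0.03,0.06,0,0,0,0,0,0.025,0.0854]'

```text
t: 22.8
tool_pos: [0.6196, -0.0878, 0.2371]
orientation: [1.252, 1.182, -1.253]
wrist_force: [0.4, 0.2, -0.4]
finger_gap: 0.0727
```

move_arm --targets '[0,0,-8.18,-0.007,0.0117,0,0.0854,0,0,-8.18,-0.007,0.0117,0,0.0854,0,0,-8.18,-0.007,0.0117,0,0.0854,0,0,-8.18,-0.007,0.0117,0,0.0854,0,0,-8.18,-0.007,0.0117,0,0.0854]'

```text
t: 23.3
tool_pos: [0.5846, -0.0281, 0.2369]
orientation: [1.755, 0.736, -1.755]
wrist_force: [-0.3, 0.3, -0.3]
finger_gap: 0.0853
```

move_arm --targets '[0,0,-8.18,-0.007,0.0117,0,0.0854,0,0,-8.18,-0.007,0.0117,0,0.0854,0,0,-8.18,-0.007,0.0117,0,0.0854,0,0,-8.18,-0.007,0.0117,0,0.0854,0,0,-8.18,-0.007,0.0117,0,0.0854]'

```text
t: 23.8
tool_pos: [0.5498, 0.0305, 0.2368]
orientation: [2.181, 0.088, -2.181]
wrist_force: [-0.0, 0.6, -0.1]
finger_gap: 0.0853
```

move_arm --targets '[0,0,-8.18,-0.007,0.0117,0,0.0854,0,0,0,0,0,0,0.0854,0,0,0,0,0,0,0.0854]'

```text
t: 24.1
tool_pos: [0.5432, 0.0419, 0.2368]
orientation: [-2.195, 0.058, 2.195]
wrist_force: [0.5, -0.1, -0.7]
finger_gap: 0.0853
```

```bash
python3 - <<'E'
from h import *
import pickle
t=cam("top"); d=cam("side"); w=cam("wrist");s=monitor.state(); print(s["t"],np.round(s["tool_pos"],4),np.round(s["wrist_force"],1),s["finger_gap"],np.round(s["qpos"],2)); T=R.from_rotvec(s["orientation"]).as_matrix();print(T.round(3),np.degrees(np.arctan2(T[1,1],T[0,1])))
crop(t,"t9",205,130,125,80,6); crop(d,"s9",230,150,80,80,8)
cv2.imwrite("pics/w18.png",cv2.convertScaleAbs(cv2.resize(w["img"],None,fx=1.2,fy=1.2),alpha=1.2))
E
```

```text
24.25 [0.5434 0.0411 0.237 ] [-0.3  0.1  0.2] 0.08499512597619148 [-0.53  0.67  0.66  1.93 -0.59  0.74 -1.15]
[[ 0.001 -0.056 -0.998]
 [-0.    -0.998  0.056]
 [-1.     0.    -0.001]] -93.18400917059294
```

View pics/t9.png

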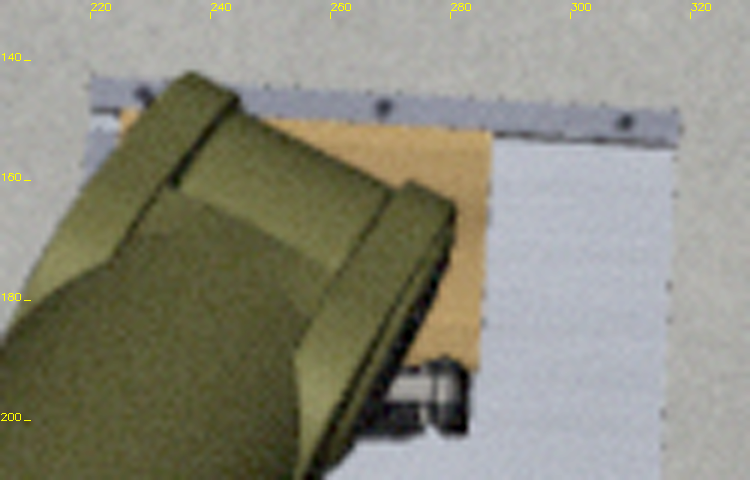

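View pics/w18.png

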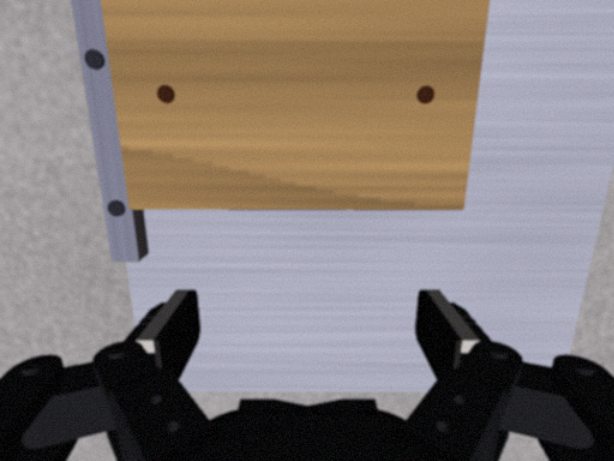

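move_arm --targets '[0,0,0,0,0,-0.03,0.0854,0,0,0,0,0,-0.025,0.0854,0,0,0,0,0,-0.006,0.0854,0,0,0,0,0,0,0.0854,0,0,0,0,0,0,0.0854]'

```text
t: 24.75
tool_pos: [0.5435, 0.0415, 0.1766]
orientation: [-2.194, 0.063, 2.191]
wrist_force: [0.1, 0.4, 0.2]
finger_gap: 0.0853
```

move_arm --targets '[0,0,0,0.006,-0.0003,0,0.0854,0,0,0,0.005,-0.0003,0,0.0854,0,0,0,0.003,-0.0002,0,0.0854,0,0,0,0,0,0,0.0854]'

```text
t: 25.15
tool_pos: [0.5577, 0.0414, 0.1761]
orientation: [-2.194, 0.062, 2.192]
wrist_force: [0.3, 1.0, -1.1]
finger_gap: 0.0854
```

move_arm --targets '[0,0,0,0.001,0,0,0.0854,0,0,0,0,0,0,0.0854]'

```text
t: 25.35
tool_pos: [0.558, 0.0414, 0.1758]
orientation: [-2.192, 0.062, 2.193]
wrist_force: [0.3, 0.0, 0.3]
finger_gap: 0.0856
```

move_arm --targets '[0,0,0,0.001,0,0,0.0854,0,0,0,0,0,0,0.0854]'

```text
t: 25.55
tool_pos: [0.559, 0.0414, 0.1758]
orientation: [-2.193, 0.062, 2.193]
wrist_force: [0.3, -0.5, -0.0]
finger_gap: 0.0854
```

move_arm --targets '[0,0,0,0.001,0,0,0.0854,0,0,0,0.001,0,0,0.0854,0,0,0,0,0,0,0.0854]'

```text
t: 25.85
tool_pos: [0.5611, 0.0413, 0.1758]
orientation: [-2.193, 0.062, 2.192]
wrist_force: [0.3, -0.8, -0.5]
finger_gap: 0.0853
```

move_arm --targets '[0,0,0,0.001,0,0,0.0854,0,0,0,0,0,0,0.0854]'

```text
t: 26.05
tool_pos: [0.5617, 0.0413, 0.1757]
orientation: [-2.191, 0.062, 2.194]
wrist_force: [-1.8, 0.2, 1.0]
finger_gap: 0.0855
```

move_arm --targets '[0,0,0,0.001,0,0,0.0854,0,0,0,0,0,0,0.0854]'

```text
t: 26.25
tool_pos: [0.562, 0.0413, 0.1756]
orientation: [-2.189, 0.062, 2.195]
wrist_force: [-4.7, -0.3, 3.5]
finger_gap: 0.0856
```

move_arm --targets '[0,0,0,0.001,0,0,0.0854,0,0,0,0.001,0,0,0.0854,0,0,0,0,0,0,0.0854]'

```text
t: 26.55
tool_pos: [0.5626, 0.0413, 0.1753]
orientation: [-2.185, 0.062, 2.199]
wrist_force: [-10.7, 0.0, 6.8]
finger_gap: 0.0858
```

```bash
python3 - <<'E'
from h import *
d=cam("side"); w=cam("wrist");s=monitor.state(); print(s["t"],np.round(s["tool_pos"],4),np.round(s["wrist_force"],1),np.round(s["moment"],2))
crop(d,"s10",240,155,70,75,8)
cv2.imwrite("pics/w19.png",cv2.convertScaleAbs(cv2.resize(w["img"],None,fx=1.5,fy=1.5),alpha=1.2))
E
```

```text
26.65 [0.5626 0.0413 0.1753] [-10.6  -0.6   6.4] [-0.02  1.97  0.08]
```

View pics/w19.png

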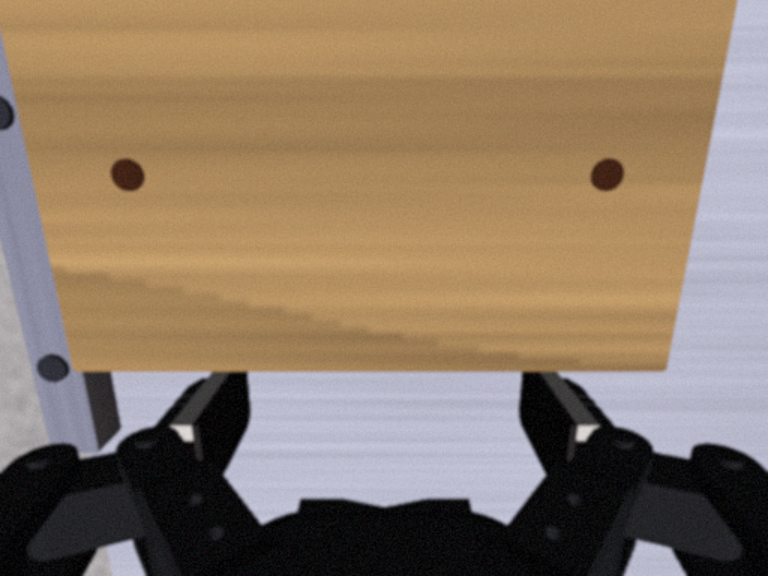

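move_arm --targets '[0,0,0,-0.012,0.0007,0,0.0854,0,0,0,-0.012,0.0007,0,0.0854,0,0,0,-0.012,0.0007,0,0.0854,0,0,0,0,0,0.03,0.07,0,0,0,0,0,0.03,0.06]'

```text
t: 27.15
tool_pos: [0.5287, 0.0434, 0.236]
orientation: [-2.191, 0.063, 2.194]
wrist_force: [0.8, -0.7, -0.2]
finger_gap: 0.0611
```

move_arm --targets '[0,0,8.18,0.0081,-0.0123,0,0.06,0,0,8.18,0.0081,-0.0123,0,0.06,0,0,8.18,0.0081,-0.0123,0,0.06,0,0,8.18,0.0081,-0.0123,0,0.06,0,0,8.18,0.0081,-0.0123,0,0.06]'

```text
t: 27.65
tool_pos: [0.5701, -0.0186, 0.236]
orientation: [1.84, 0.632, -1.838]
wrist_force: [-0.1, -0.8, 0.1]
finger_gap: 0.0601
```

move_arm --targets '[0,0,8.18,0.0081,-0.0123,0,0.06,0,0,8.18,0.0081,-0.0123,0,0.06,0,0,8.18,0.0081,-0.0123,0,0.06,0,0,8.18,0.0081,-0.0123,0,0.06,0,0,8.18,0.0081,-0.0123,0,0.06]'

```text
t: 28.15
tool_pos: [0.6106, -0.0802, 0.2359]
orientation: [1.351, 1.11, -1.35]
wrist_force: [0.0, 0.6, 0.1]
finger_gap: 0.0601
```

move_arm --targets '[0,0,8.18,0.0081,-0.0123,0,0.06,0,0,0,0,0,0,0.06,0,0,0,0,0,0,0.06]'

```text
t: 28.45
tool_pos: [0.6179, -0.0919, 0.2356]
orientation: [1.255, 1.18, -1.255]
wrist_force: [-0.1, 0.9, -0.6]
finger_gap: 0.0601
```

```bash
python3 - <<'E'
from h import *
import pickle
np.set_printoptions(precision=4,suppress=True)
t=cam("top"); w=cam("wrist");s=monitor.state(); print(s["t"],np.round(s["tool_pos"],4),np.round(s["wrist_force"],1),s["finger_gap"]); T=R.from_rotvec(s["orientation"]).as_matrix();print(np.degrees(np.arctan2(T[1,1],T[0,1])))
pickle.dump((s,w,t),open("p3.pkl","wb"))
# board mask in the top picture
hsv=cv2.cvtColor(t["img"],cv2.COLOR_BGR2HSV); m=((hsv[...,0]>10)&(hsv[...,0]<28)&(hsv[...,1]>70)).astype(np.uint8); m[:130]=0;m[250:]=0;m[:,:200]=0;m[:,330:]=0
c=max(cv2.findContours(m,0,1)[0],key=cv2.contourArea)[:,0]
print("top mask bbox",c.min(0),c.max(0))
# wrist mask
hsv=cv2.cvtColor(w["img"],cv2.COLOR_BGR2HSV); m=((hsv[...,0]>8)&(hsv[...,0]<28)&(hsv[...,1]>60)).astype(np.uint8)
c=max(cv2.findContours(m,0,1)[0],key=cv2.contourArea)[:,0]; print("wrist bbox",c.min(0),c.max(0))
row=c[c[:,1]>c[:,1].max()-2]; print("near-end row", row[:,0].min(),row[:,0].max(), "y edge", back(w,[[ (row[:,0].min()+row[:,0].max())/2, c[:,1].max()+.5]],.026))
E
```

```text
28.55 [ 0.6178 -0.0909  0.2356] [ 0.3 -0.1 -0.7] 0.05992062981876532
-3.420043041095956
top mask bbox [223 148] [288 190]
wrist bbox [155   0] [364 143]
near-end row 178 350 y edge [[ 0.6251 -0.0448  0.026 ]]
```

move_arm --targets '[0,0,0,0.001,0,-0.03,0.06,0,0,0,0,0,-0.02,0.06,0,0,0,0,0,-0.003,0.06,0,0,0,0,0,0,0.06,0,0,0,0,0,0,0.06]'

```text
t: 29.05
tool_pos: [0.6195, -0.0915, 0.1838]
orientation: [1.252, 1.18, -1.25]
wrist_force: [0.6, 0.3, -0.6]
finger_gap: 0.0605
```

move_arm --targets '[0,0,0,0.0006,0.01,0,0.06,0,0,0,0.0006,0.01,0,0.06,0,0,0,0.0006,0.01,0,0.06,0,0,0,0.0002,0.004,0,0.06,0,0,0,0,0,0,0.06]'

```text
t: 29.55
tool_pos: [0.6212, -0.0563, 0.1829]
orientation: [1.25, 1.183, -1.249]
wrist_force: [0.4, -0.1, -0.5]
finger_gap: 0.06
```

move_arm --targets '[0,0,0,0,0.001,0,0.06,0,0,0,0,0.001,0,0.06,0,0,0,0,0,0,0.06]'

```text
t: 29.85
tool_pos: [0.621, -0.0561, 0.1827]
orientation: [1.251, 1.181, -1.252]
wrist_force: [-0.9, -0.9, 0.0]
finger_gap: 0.0603
```

move_arm --targets '[0,0,0,0,0.001,0,0.06,0,0,0,0,0.001,0,0.06,0,0,0,0,0,0,0.06]'

```text
t: 30.15
tool_pos: [0.6211, -0.0538, 0.1827]
orientation: [1.251, 1.182, -1.251]
wrist_force: [0.1, -1.1, 0.1]
finger_gap: 0.0599
```

move_arm --targets '[0,0,0,0,0.001,0,0.06,0,0,0,0,0,0,0.06]'

```text
t: 30.35
tool_pos: [0.6211, -0.0535, 0.1828]
orientation: [1.251, 1.181, -1.252]
wrist_force: [-2.0, -2.8, -0.2]
finger_gap: 0.06
```

move_arm --targets '[0,0,0,0,0.001,0,0.06,0,0,0,0,0,0,0.06]'

```text
t: 30.55
tool_pos: [0.621, -0.0533, 0.1828]
orientation: [1.251, 1.179, -1.253]
wrist_force: [-0.4, -4.8, -0.6]
finger_gap: 0.0604
```

move_arm --targets '[0,0,0,-0.0006,-0.012,0,0.06,0,0,0,-0.0006,-0.012,0,0.06,0,0,0,-0.0006,-0.012,0,0.06,0,0,0,0,0,0.045,0.06,0,0,0,0,0,0.045,0.06]'

```text
t: 31.05
tool_pos: [0.6186, -0.0894, 0.2725]
orientation: [1.251, 1.183, -1.255]
wrist_force: [1.1, 0.2, 0.6]
finger_gap: 0.0599
```

move_arm --targets '[0,0,4.5,-0.0229,0.0421,0.009,0.06,0,0,4.5,-0.0229,0.0421,0.009,0.06,0,0,4.5,-0.0229,0.0421,0.009,0.06,0,0,4.5,-0.0229,0.0421,0.009,0.06,0,0,4.5,-0.0229,0.0421,0.009,0.06]'

```text
t: 31.55
tool_pos: [0.5039, 0.1233, 0.3184]
orientation: [0.957, 1.35, -0.957]
wrist_force: [0.2, 1.5, 0.0]
finger_gap: 0.0598
```

move_arm --targets '[0,0,4.5,-0.0229,0.0421,0.009,0.06,0,0,4.5,-0.0229,0.0421,0.009,0.06,0,0,4.5,-0.0229,0.0421,0.009,0.06,0,0,4.5,-0.0229,0.0421,0.009,0.06,0,0,4.5,-0.0229,0.0421,0.009,0.06]'

```text
t: 32.05
tool_pos: [0.3896, 0.334, 0.3635]
orientation: [0.657, 1.469, -0.656]
wrist_force: [1.1, 0.4, -0.5]
finger_gap: 0.0602
```

move_arm --targets '[0,0,4.5,-0.0229,0.0421,0.009,0.06,0,0,4.5,-0.0229,0.0421,0.009,0.06,0,0,4.5,-0.0229,0.0421,0.009,0.06,0,0,4.5,-0.0229,0.0421,0,0.06,0,0,0,0,0,0,0.06]'

```text
t: 32.55
tool_pos: [0.2941, 0.5067, 0.3899]
orientation: [0.408, 1.537, -0.403]
wrist_force: [-0.5, 0.1, -0.3]
finger_gap: 0.0599
```

```bash
python3 - <<'E'
from h import *
import pickle
np.set_printoptions(precision=4,suppress=True)
t=cam("top"); sd=cam("side"); s=monitor.state(); print(s["t"],np.round(s["tool_pos"],4),np.round(s["wrist_force"],1),s["finger_gap"])
pickle.dump((s,t,sd),open("fin.pkl","wb"))
t0=pickle.load(open("top0.pkl","rb"))
df=cv2.absdiff(cv2.GaussianBlur(t["img"],(3,3),0),cv2.GaussianBlur(t0["img"],(3,3),0)).max(2)
m=(df>30).astype(np.uint8)
n,_,st,ce=cv2.connectedComponentsWithStats(m)
for i in range(1,n):
    if st[i,4]>8: print("changed blob",st[i],ce[i].round(0))
# bottle/carton shift via template
for nm,(x,y,w,h) in {"bottle":(135,115,35,35),"carton":(364,112,68,52),"green":(298,75,55,48),"orange":(160,270,65,48),"cap jar":(245,50,36,40)}.items():
    r=cv2.phaseCorrelate(np.float32(cv2.cvtColor(t0["img"],6)[y:y+h,x:x+w]),np.float32(cv2.cvtColor(t["img"],6)[y:y+h,x:x+w])); print(nm,"shift px",np.round(r[0],2),round(r[1],2), "maxdiff",df[y:y+h,x:x+w].max())
# board quad fit
hsv=cv2.cvtColor(t["img"],cv2.COLOR_BGR2HSV); m=((hsv[...,0]>10)&(hsv[...,0]<28)&(hsv[...,1]>70)).astype(np.uint8); m[:130]=0;m[250:]=0;m[:,:200]=0;m[:,330:]=0
c=max(cv2.findContours(m,0,1)[0],key=cv2.contourArea); print("area",cv2.contourArea(c)); q=cv2.boxPoints(cv2.minAreaRect(c));print(q)
P=back(t,q,.026);th=-.0576;c0=np.array([.5698,.0083]);D=P[:,:2]-c0;J=np.c_[np.cos(th)*D[:,0]+np.sin(th)*D[:,1],-np.sin(th)*D[:,0]+np.cos(th)*D[:,1]];print("board corners in jig frame",J)
E
```

```text
32.65 [0.2985 0.5018 0.3894] [ 0.7 -0.2  0.1] 0.06026189419282788
changed blob [ 223  149   64   41 1462] [248. 165.]
changed blob [ 244  167   63   43 1344] [286. 192.]
changed blob [246 171  22  11 191] [256. 176.]
changed blob [126 188  10  13 123] [131. 194.]
changed blob [243 190   4   8  13] [244. 193.]
changed blob [127 210   7  33 213] [130. 227.]
changed blob [379 217   9  33 230] [383. 233.]
changed blob [   0  286   53   47 1554] [ 21. 311.]
changed blob [  0 359  14  25 179] [  4. 371.]
bottle shift px [0.15 0.04] 1.02 maxdiff 7
carton shift px [0.   0.04] 0.9 maxdiff 10
green shift px [-0.03 -0.01] 1.05 maxdiff 7
orange shift px [-0.09  0.1 ] 0.88 maxdiff 9
cap jar shift px [ 0.09 -0.06] 0.98 maxdiff 9
area 2354.5
[[222.1355 187.4082]
 [224.5126 147.7908]
 [286.4695 151.5082]
 [284.0925 191.1256]]
board corners in jig frame [[ 0.0001  0.1192]
 [ 0.1094  0.121 ]
 [ 0.1094 -0.0483]
 [ 0.0005 -0.0481]]
```

```bash
python3 - <<'E'
from h import *
import pickle
np.set_printoptions(precision=4,suppress=True)
s,t,sd=pickle.load(open("fin.pkl","rb"))
im=cv2.GaussianBlur(t["img"],(3,3),0).astype(float)
def edge(ch,cols,r0,r1,sign):
    out=[]
    for u in cols:
        g=np.gradient(ch[r0(u):r1(u),u])*sign; g=np.clip(g,0,None); k=g.argmax(); a=max(0,k-2);b=k+3
        out.append((u,r0(u)+(np.arange(a,min(b,len(g)))*g[a:b]).sum()/g[a:b].sum()))
    out=np.array(out); p=np.polyfit(out[:,0],out[:,1],1)
    res=out[:,1]-np.polyval(p,out[:,0]); k=abs(res)<2.5*res.std()+1e-9; p=np.polyfit(out[k,0],out[k,1],1)
    return p,res[k].std(),out[k]
RB=im[...,2]-im[...,0]   # red-blue: board high
cols=range(230,282)
far=edge(RB,cols,lambda u:int(143+(u-224)*.06),lambda u:int(155+(u-224)*.06),+1)
near=edge(RB,cols,lambda u:int(183+(u-224)*.06),lambda u:int(195+(u-224)*.06),-1)
# fence/plate: free part to the -y side, inner edge of fence and its outer edge; plate near edge
g=im[...,0]-im[...,2]  # blueish
fo=edge(g,range(224,312),lambda u:int(138+(u-224)*.06),lambda u:int(147+(u-224)*.06),+1)
pe=edge(g,range(224,312),lambda u:int(228+(u-220)*.06),lambda u:int(243+(u-220)*.06),-1)
for n,e,z in (("board far",far,.026),("board near",near,.026),("fence outer",fo,.022),("plate near",pe,.008)):
    P=back(t,np.c_[e[2][:,0],np.polyval(e[0],e[2][:,0])],z); d=P[0]-P[-1]; th=np.arctan2(d[1],d[0]); m=P.mean(0)
    nrm=np.array([np.cos(th-np.pi/2),np.sin(th-np.pi/2)]); print(n,"yaw",np.degrees(th)-90,"resid px",round(e[1],2),"offset along fence normal(-3.2deg)",m[:2]@[np.cos(-.0559),np.sin(-.0559)])
E
```

```text
board far yaw -3.2355014940580276 resid px 0.05 offset along fence normal(-3.2deg) 0.6787140158212038
board near yaw -3.0043618825410334 resid px 0.11 offset along fence normal(-3.2deg) 0.5683954732095888
fence outer yaw -3.3772057120806807 resid px 0.12 offset along fence normal(-3.2deg) 0.6938073717829352
plate near yaw -3.3195440503379388 resid px 0.2 offset along fence normal(-3.2deg) 0.44441609599343407
```

```bash
python3 - <<'E'
from station import hand_in, monitor
s=monitor.state(); print(s["t"],s["wrist_force"])
print(hand_in())
E
```

```text
32.65 [ 0.69318662 -0.23983105  0.07540276]
the job is handed in; nothing more can be done
None
```

I finished the job and handed it in at 32.7 s, well inside the 72 s limit. No verdict came back.

**What I did:**
- **Tools:** I put the brush in the tray with the fixed brush, then the spatula in the tray with the fixed spatula. Both lie flat along the free strip. I left the green and orange look-alikes alone.
- **Board:** I pushed it with two fingertips against the fence, then against the end stop, then once more against each.

**Last checks:**
- **Flush by feel:** The repeat pushes met firm resistance at the same place as the first ones, within about 0.6 mm at the fence and 0.2 mm at the end stop. Contact forces stayed at or below about 11 N.
- **Flush in the top picture:**
  - The board's corners lie at x 0 to 109 mm and y -48 to 120 mm in the jig frame.
  - A finer edge fit puts the gap to the fence between 0.1 and 1 mm, depending on which edges are compared. That is within measurement noise.
- **Other items:** The bottle, carton and look-alikes moved by 0.15 pixel (about 0.4 mm) or less, which is within noise. The arm stands clear and touches nothing.

**What disagreed or is less certain:**
- The board and jig angles from the last edge fits differ by up to 0.4°, and even the board's own two long edges differ by 0.2°.
- I hit the limit of 40 viewed pictures before the last steps, so the final state was only checked by measuring the images.

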